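# Fill the fittings box with the hand scoop and hang the scoop up

## Task

Take the hand scoop and scoop nuts out of the grey stock tray into the grey insert tray of the open steel fittings box, at least four of the five, touching the nuts only with the scoop and spilling none: any you leave behind stay in the tray. Then hang the empty scoop by the wire eye of its handle on the free hook of the tool panel and let go.

Things in the scene. Friction and masses are not known exactly. Their poses are not given: they have to be found in the camera images.
- scoop: flat-bottomed aluminium hand scoop, about 0.16 kg, loose, lying on its bottom. Bowl 90 mm long, 96 wide, walls and floor 2.5, open on top and at the nose; sides rise from nothing near the nose to 42 mm at the back wall. Origin: centre of the bowl's underside; +x to the nose, z up. A straight handle runs from the back wall to -x and 30 degrees up (+z). Hung by its eye it rests with nose down, handle upright
- scoop_bowl (a point): middle of the scoop's bowl, 10 mm above its underside, x = y = 0 in the scoop's frame (axes as the scoop's)
- scoop_lip (a point): middle of the scoop's front edge, on the underside, x = 45 mm in the scoop's frame (axes as the scoop's); the floor thins to 1 mm at this edge
- scoop_grip (a point): middle of the scoop's black grip, where it is best held: x = -102, z = 65 mm in the scoop's frame (axes as the scoop's). The grip is flat-sided, 20 mm across (along y), 22 mm deep, 96 mm long along the handle
- scoop_eye (a point): middle of the wire eye at the handle's end: x = -163, z = 100 mm in the scoop's frame (axes as the scoop's). A loop of 6 mm round wire in the plane of the handle and the scoop's y; opening 26 mm wide (along y), 36 mm long (along the handle); the end bar's centre line is 21 mm past this point, along the handle
- nut_tray: grey sheet-steel stock tray, fixed, open on top: outside 216 mm (its x) by 118 mm (its y), 35 mm high with its rim, walls and floor 3 mm. Origin: centre of its underside. The nuts lie on its floor in the +x half; its -x half is clear at the start
- nut0: steel hexagon nut, 21 mm across flats, 12 mm high, edges chamfered, 25 g, slippery (friction about 0.3), lying flat in the tray at the start. Origin: centre of its lower face; z along its axis
- nut1: steel hexagon nut, 21 mm across flats, 12 mm high, edges chamfered, 25 g, slippery (friction about 0.3), lying flat in the tray at the start. Origin: centre of its lower face; z along its axis
- nut2: steel hexagon nut, 21 mm across flats, 12 mm high, edges chamfered, 25 g, slippery (friction about 0.3), lying flat in the tray at the start. Origin: centre of its lower face; z along its axis
- nut3: steel hexagon nut, 21 mm across flats, 12 mm high, edges chamfered, 25 g, slippery (friction about 0.3), lying flat in the tray at the start. Origin: centre of its lower face; z along its axis
- nut4: steel hexagon nut, 21 mm across flats, 12 mm high, edges chamfered, 25 g, slippery (friction about 0.3), lying flat in the tray at the start. Origin: centre of its lower face; z along its axis
- fitting_box: red steel fittings box, fixed, lid hinged on its -y edge (the right one, seen from the robot) and standing open up to 190 mm high: 200 mm (its x) by 115 (its y), walls 62 high, 2 thick. Origin: centre of its underside. A divider at x = 20 mm parts it: a shallow empty insert tray sits over the larger part (x -98 to 19), the open smaller part (x over 21) holds small fittings
- large_bay (a point): centre of the floor of the empty grey plastic insert tray that sits in the top of the box's larger part, fixed: x = -39.5, z = 36 mm in the box's frame (axes as the box's). Inside it measures 110 (x) by 104 (y) mm; its rim is at z = 66 mm
- free_hook_seat (a point): top of the free hook's arm, 288 mm above the bench, 22 mm out from the face of the fixed tool panel (280 wide, 372 high). 6 mm round wire: a level arm runs 36 mm out from the panel along this point's -x (towards the robot), then turns up to a tip 50 mm out, its top 12 mm above this point. The other hook, with a roll of tape, is 152 mm to one side

How it is judged:
On the way, in this order (a step that is already met when the one before it is completed fails the run):
1. the scoop carries at least one nut clear above the tray (height (world z) of scoop above 0.05 m and distance between any of nut0, nut1, nut2, nut3, nut4 and scoop_bowl below 0.05 m), for 0.2 s.
2. at least four nuts lie in the insert tray of the fittings box (((horizontal distance between nut0 and large_bay below 0.066 m and height (world z) of nut0 below 0.066 m) or (horizontal distance between nut1 and large_bay below 0.066 m and height (world z) of nut1 below 0.066 m)) and ((horizontal distance between nut0 and large_bay below 0.066 m and height (world z) of nut0 below 0.066 m) or (horizontal distance between nut2 and large_bay below 0.066 m and height (world z) of nut2 below 0.066 m)) and ((horizontal distance between nut0 and large_bay below 0.066 m and height (world z) of nut0 below 0.066 m) or (horizontal distance between nut3 and large_bay below 0.066 m and height (world z) of nut3 below 0.066 m)) and ((horizontal distance between nut0 and large_bay below 0.066 m and height (world z) of nut0 below 0.066 m) or (horizontal distance between nut4 and large_bay below 0.066 m and height (world z) of nut4 below 0.066 m)) and ((horizontal distance between nut1 and large_bay below 0.066 m and height (world z) of nut1 below 0.066 m) or (horizontal distance between nut2 and large_bay below 0.066 m and height (world z) of nut2 below 0.066 m)) and ((horizontal distance between nut1 and large_bay below 0.066 m and height (world z) of nut1 below 0.066 m) or (horizontal distance between nut3 and large_bay below 0.066 m and height (world z) of nut3 below 0.066 m)) and ((horizontal distance between nut1 and large_bay below 0.066 m and height (world z) of nut1 below 0.066 m) or (horizontal distance between nut4 and large_bay below 0.066 m and height (world z) of nut4 below 0.066 m)) and ((horizontal distance between nut2 and large_bay below 0.066 m and height (world z) of nut2 below 0.066 m) or (horizontal distance between nut3 and large_bay below 0.066 m and height (world z) of nut3 below 0.066 m)) and ((horizontal distance between nut2 and large_bay below 0.066 m and height (world z) of nut2 below 0.066 m) or (horizontal distance between nut4 and large_bay below 0.066 m and height (world z) of nut4 below 0.066 m)) and ((horizontal distance between nut3 and large_bay below 0.066 m and height (world z) of nut3 below 0.066 m) or (horizontal distance between nut4 and large_bay below 0.066 m and height (world z) of nut4 below 0.066 m))), for 0.2 s.
At the end, for the whole second after the job is handed in: at least four nuts lie in the box's insert tray, the rest in the stock tray; the scoop hangs at rest by its eye on the free hook: eye within 35 mm of the hook's seat seen from above, 45 mm in all, nose more than 126 degrees from upright, lip over 12 mm above the bench (all of step 2 and horizontal distance between scoop_eye and free_hook_seat below 0.035 m and distance between scoop_eye and free_hook_seat below 0.045 m and contact force between scoop and free_hook above 0.3 N and angle between scoop's own x axis and vertical above 2.2 rad and height (world z) of scoop_lip above 0.012 m and linear speed of scoop below 0.05 m/s and ((horizontal distance between nut0 and large_bay below 0.066 m and height (world z) of nut0 below 0.066 m) or (x of nut0 in the frame of nut_tray between -0.1 and 0.1 m and y of nut0 in the frame of nut_tray between -0.053 and 0.053 m)) and ((horizontal distance between nut1 and large_bay below 0.066 m and height (world z) of nut1 below 0.066 m) or (x of nut1 in the frame of nut_tray between -0.1 and 0.1 m and y of nut1 in the frame of nut_tray between -0.053 and 0.053 m)) and ((horizontal distance between nut2 and large_bay below 0.066 m and height (world z) of nut2 below 0.066 m) or (x of nut2 in the frame of nut_tray between -0.1 and 0.1 m and y of nut2 in the frame of nut_tray between -0.053 and 0.053 m)) and ((horizontal distance between nut3 and large_bay below 0.066 m and height (world z) of nut3 below 0.066 m) or (x of nut3 in the frame of nut_tray between -0.1 and 0.1 m and y of nut3 in the frame of nut_tray between -0.053 and 0.053 m)) and ((horizontal distance between nut4 and large_bay below 0.066 m and height (world z) of nut4 below 0.066 m) or (x of nut4 in the frame of nut_tray between -0.1 and 0.1 m and y of nut4 in the frame of nut_tray between -0.053 and 0.053 m))); the robot touches nothing.
It fails at once if the gripper or arm touches a nut (contact force between any of the fingers, the arm and nut0 above 0.5 N or contact force between any of the fingers, the arm and nut1 above 0.5 N or contact force between any of the fingers, the arm and nut2 above 0.5 N or contact force between any of the fingers, the arm and nut3 above 0.5 N or contact force between any of the fingers, the arm and nut4 above 0.5 N).
It also fails if it takes over 64 s, if anything falls off the work surface, if the arm or the gripper's body presses on something with over 40 N, if the wrist force passes 120 N, or if a joint passes its speed limit or range.

## Robot

A 6-joint arm with a two-finger parallel gripper is mounted at the origin on a cart in front of the work surface, level with it; the furniture and walls round the work are solid. World frame = base frame: x ahead of the robot, y to its left, z up, the work surface at z = 0. Lengths are in m, angles in rad, forces in N, time in s.
With the tool pointing down it reaches from about 0.4 to 0.825 m from the base axis. Payload 7 kg.
Tool frame: the origin (TCP) lies midway between the tips of the shut fingers; the grasp point (between the pads) lies 19 mm behind it; z points along the fingers, y is the line along which they close (so a half turn about z gives the same grasp; the last joint's range is limited). The gripper opens to 88 mm and grips with 3 to 60 N. Pads are 19 mm wide; open, the fingers measure 130 mm over their backs; the gripper's body (78 mm by 193 mm) begins 47 mm behind the grasp point.
Start: joints at [1.543, 0.359, 0.012, 0, -1.224, -0.288], TCP at [0.21, 0.642, 0.227] pointing down, gripper open.
Joint ranges: [-3.07, 3.07], [-1.43, 2.12], [-1.02, 1.25], [-3.03, 1.67], [-3.05, -0], [-3.03, 3.03]. Speed limits (rad/s): [2.39, 2.39, 3.01, 3.14, 3.14, 3.14].

## Interface

Orientations are given as [roll, pitch, yaw] about the fixed x, y, z axes, in that order (R = Rz(yaw) Ry(pitch) Rx(roll)).
In Python, from station import arm, grab_frame, camera_params, spot_in gives the robot as it stands.
- The arm moves only by the shell command python3 -m jog 'ROWS' [FORCE]. ROWS is JSON, a list that holds one entry, the list of rows, each a list of 7 numbers: the shift along the tool's x, y, z in mm, then the turn, a rotation vector about the tool's x, y, z in rad, then the finger opening in mm, from 0 to 87.6. In form: [[[x, y, z, wx, wy, wz, fingers], ...]]. A call has 1 to 20 rows; each row is the pose to reach, as a shift and turn from the pose commanded when the call began, along the tool's axes at that moment; what a row does not reach only later rows make up. A row lasts 1/8 s, in which the tool goes at most 62.5 mm and 10.7 degrees, less where a joint would pass 70% of its speed; a pose out of reach is approached as far as the arm can. A call with a gripper value outside its range is refused whole. The fingers move at their own pace and stop on an object; FORCE is the grip in N (left out, the last holds). Time passes only in rows, so rows that repeat a pose let the fingers close. It gives the time, the measured TCP pose, the force, the opening and the grip force at its end, in the units of the state.
- arm.get_state(): the state, without advancing time (a new reading comes with each control period).
- grab_frame(name): name is "side" or "top" or "wrist"; returns (picture, depth): 420x560x3 uint8, blue, green, red; 420x560 float32, m along the optical axis (not along the pixel's ray), 0 where there is no reading.
- camera_params(name): a dict with "mtx" (3x3 intrinsics, pixels), "R" (3x3) and "t" (3): a world point X has camera coordinates R X + t. Camera axes: x right, y down, z forward; pixel columns grow to the right and rows downward; lengths in m; the calibration is good to about 2 mm. A picture is of the moment at which its call begins: read the wrist's pose just before it. camera_params takes no time and is no camera call; for the wrist camera it gives the pose at the moment of the call.
- arm.job_done(): hands the job in; it is judged then, once.
Trained networks look in the newest picture that a camera, given by its name, has taken for a name from the list of things; names that differ only in an ending like _2 or _b are one class to them, and where a whole thing is asked for, a point or a joint stands for the part that bears it (a point fixed in the world has none). Each returns a list of dicts, best first, with "confidence" (0 to 1); they miss things now and then, are a little off and sometimes report something else, mostly with a low value. They report only what shows in the picture. A call takes as long as a camera call.
- spot_in(query, camera): "uv" ([column, row] in pixels, amid what is visible of it).
The state is a dict: "t": time; "q": joint angles; "qd": joint speeds; "joint_efforts": joint torques, N m; "eef_pos": TCP position; "ee_rot": TCP orientation; "force": force on the tool from outside, world axes, zero at the start; "moment": the same for the moment, N m; "width": finger opening in m; "gripper_force": force on a finger pad.
Only numpy, scipy, OpenCV 4.12 (cv2) and the standard library are available. Lean on these libraries where they do the work, as an engineer would, in place of code of your own. Each camera call takes 0.05 s, during which the arm holds its last target. There are 200 camera calls.

## Working session

There is one attempt and no reset: what is moved stays moved. The work goes in short steps, Python scripts to look and compute and a shell command to move; the robot and the scene stay as the last step left them, time stands still between calls to the robot, and variables do not carry over. Pictures are saved under pics/ and viewed, at most 10 in all, crops included, and the job is handed in when it is done.

```bash
mkdir -p pics; ls
cat > h.py <<'E'
import numpy as np, cv2
from station import arm, grab_frame, camera_params, spot_in
from scipy.spatial.transform import Rotation as Ro
def up(cam,uv,z):
    u,v=uv; P=camera_params(cam); K,R,t=map(np.array,(P['mtx'],P['R'],P['t']))
    return (R.T@(np.linalg.inv(K)@np.array([u,v,1])*z-t.ravel()))
def cloud(cam,depth):
    P=camera_params(cam); K,R,t=map(np.array,(P['mtx'],P['R'],P['t']))
    v,u=np.mgrid[:420,:560]
    c=np.stack([(u-K[0,2])/K[0,0]*depth,(v-K[1,2])/K[1,1]*depth,depth],-1)
    return (c-t.ravel())@R   # world
def pose():
    s=arm.get_state(); return np.array(s['eef_pos']),Ro.from_euler('xyz',s['ee_rot']),s
E
python3 - <<'E'
from h import *
for c in ['top','side']:
    im,d=grab_frame(c); cv2.imwrite(f'pics/{c}0.png',im); np.save(f'{c}0.npy',d)
    W=cloud(c,d)
    P=camera_params(c);print(c,'cam at',-np.array(P['R']).T@np.array(P['t']).ravel())
    for q in ['scoop','scoop_grip','scoop_eye','nut_tray','nut0','fitting_box','large_bay','free_hook_seat']:
        try:
            for r in spot_in(q,c)[:5]:
                u,v=map(int,np.round(r['uv'])); print(q,r['confidence'],u,v,W[v,u].round(3))
        except Exception as e: print(q,e)
print(arm.get_state())
E
```

```text
pics
top cam at [0.24885984 0.07192487 1.45425373]
scoop 0.68 310 258 [ 0.443 -0.06  -0.001]
scoop_grip 0.64 309 259 [ 0.439 -0.055  0.005]
scoop_eye 0.82 307 256 [ 0.45  -0.049  0.004]
nut_tray 0.71 195 258 [0.462 0.359 0.011]
fitting_box 0.74 392 236 [ 0.503 -0.358  0.037]
large_bay 0.8 395 234 [ 0.509 -0.368  0.042]
side cam at [0.28573095 0.87719127 0.83550189]
scoop 0.74 322 241 [0.441 0.028 0.065]
scoop_grip 0.68 327 242 [0.427 0.019 0.056]
scoop_eye 0.97 326 242 [0.429 0.026 0.062]
nut_tray 0.97 284 344 [0.46  0.346 0.001]
nut0 0.63 268 342 [0.497 0.358 0.01 ]
nut0 0.56 247 353 [0.534 0.401 0.012]
nut0 0.47 258 347 [0.514 0.379 0.013]
nut0 0.38 268 356 [0.485 0.393 0.011]
nut0 0.38 247 339 [0.551 0.359 0.001]
fitting_box 0.83 328 167 [ 0.507 -0.37   0.073]
large_bay 0.69 326 165 [ 0.517 -0.38   0.074]
large_bay 0.25 328 241 [ 0.429 -0.007  0.037]
free_hook_seat 0.5 235 144 [ 0.738 -0.077  0.285]
{'t': 0.9, 'q': array([ 1.54306381e+00,  3.58561588e-01,  1.18718360e-02,  3.09124186e-05,
       -1.22410407e+00, -2.88119796e-01]), 'qd': array([ 0.00059729,  0.00027793,  0.00091506,  0.00032276,  0.00012269,
       -0.00091259]), 'joint_efforts': array([-6.87099746e-04, -5.82363868e+01,  2.93295979e+01,  7.00228572e+00,
        1.25914329e-02, -2.35978132e-05]), 'eef_pos': array([0.2096817 , 0.64157051, 0.2265794 ]), 'ee_rot': array([-3.14158199e+00, -2.71626913e-05, -3.15841811e-01]), 'force': array([ 0.34315695, -0.67584555,  0.64151275]), 'moment': array([0.02198169, 0.01369012, 0.0101988 ]), 'gripper_force': 0.0, 'width': 0.08759246240965288}
```

View pics/side0.png

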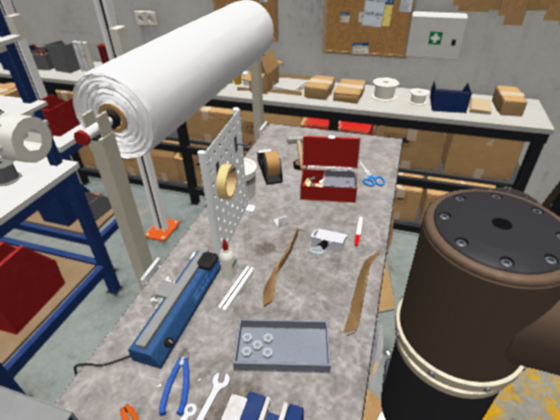

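Run:
```python
import cv2
im=cv2.imread('pics/top0.png'); c=im[170:340,150:440]; cv2.imwrite('pics/top0c.png',cv2.resize(c,None,fx=2.7,fy=2.7,interpolation=cv2.INTER_CUBIC))
```

```text
(no output)
```

View pics/top0c.png

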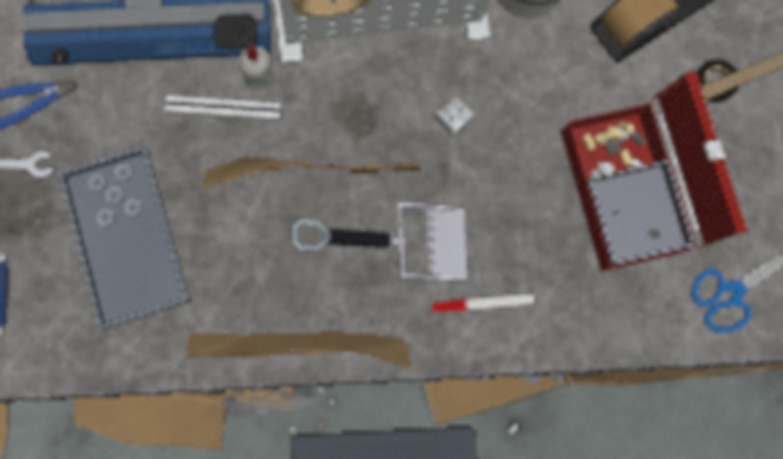

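The side view shows the tray with 5 nuts at about (258,345), the scoop at (325,241), the box at (328,167) and the free hook near (235,144). In the top crop the scoop's nose points to -y, and tray and box are both yawed by about +15°.

```bash
cat >> h.py <<'E'
def ray(cam,uv,z):
    P=camera_params(cam); K,R,t=map(np.array,(P['mtx'],P['R'],P['t'])); t=t.ravel()
    o=-R.T@t; d=R.T@np.linalg.inv(K)@np.array([uv[0],uv[1],1.]); return o+d*(z-o[2])/d[2]
def proj(cam,X):
    P=camera_params(cam); K,R,t=map(np.array,(P['mtx'],P['R'],P['t']))
    c=(R@np.atleast_2d(X).T).T+t.ravel(); p=c@K.T; return p[:,:2]/p[:,2:]
E
python3 - <<'E'
from h import *
f=lambda u,v,z: ray('top',((u+.5)/2.7+150-.5,(v+.5)/2.7+170-.5),z).round(4)
print('eye',f(310,235,.1),'grip',f(360,239,.065),'nose',f(466,243,0.0),'noseL',f(464,208,0),f(467,279,0),'back',f(399,205,.042),f(402,278,.042))
print('tray',[f(*p,.035) for p in [(65,177),(149,150),(189,299),(105,326)]])
print('nuts',[f(*p,.015) for p in [(97,182),(122,171),(114,194),(106,217),(133,207)]])
print('insert',[f(*p,.066) for p in [(590,187),(665,160),(694,242),(607,266)]])
print('box',[f(*p,.062) for p in [(563,130),(603,269),(650,104),(691,244)]], 'lidtop', [f(*p,.19) for p in [(693,72),(747,230)]])
P,R,s=pose(); c=camera_params('wrist'); Rc=np.array(c['R']);tc=np.array(c['t']).ravel()
print('wrist cam in tool', R.inv().apply(-Rc.T@tc-P), R.inv().as_matrix()@Rc.T, c['mtx'][0])
d=np.load('side0.npy');W=cloud('side',d)
for u,v in [(235,144),(240,145),(215,155),(230,150),(210,200),(240,150),(280,220)]: print(u,v,W[v,u].round(3))
im=cv2.imread('pics/side0.png')[100:280,180:300]; cv2.imwrite('pics/hook0.png',cv2.resize(im,None,fx=3.3,fy=3.3,interpolation=cv2.INTER_CUBIC))
E
```

```text
eye [0.4413 0.104  0.1   ] grip [0.4379 0.0403 0.065 ] nose [ 0.4344 -0.1042  0.    ] noseL [ 0.4822 -0.1052  0.    ] [ 0.3861 -0.1017  0.    ] back [ 0.4837 -0.0143  0.042 ] [ 0.3875 -0.0122  0.042 ]
tray [array([0.5448, 0.4312, 0.035 ]), array([0.5764, 0.3183, 0.035 ]), array([0.3746, 0.2668, 0.035 ]), array([0.3452, 0.3761, 0.035 ])]
nuts [array([0.5399, 0.3926, 0.015 ]), array([0.5535, 0.3587, 0.015 ]), array([0.5222, 0.3694, 0.015 ]), array([0.4912, 0.3801, 0.015 ]), array([0.5031, 0.3436, 0.015 ])]
insert [array([ 0.4912, -0.264 ,  0.066 ]), array([ 0.5223, -0.3665,  0.066 ]), array([ 0.4129, -0.3903,  0.066 ]), array([ 0.3876, -0.2747,  0.066 ])]
box [array([ 0.5704, -0.2374,  0.062 ]), array([ 0.3844, -0.2702,  0.062 ]), array([ 0.6003, -0.3573,  0.062 ]), array([ 0.411 , -0.3874,  0.062 ])] lidtop [array([ 0.6058, -0.3754,  0.19  ]), array([ 0.4093, -0.4132,  0.19  ])]
wrist cam in tool [ 0.07676734  0.0015361  -0.15820537] [[-5.01328411e-04 -9.59014653e-01 -2.83356037e-01]
 [ 9.99998839e-01 -8.88562448e-04  1.23807695e-03]
 [-1.43911347e-03 -2.83355088e-01  9.59013985e-01]] [325.45532298   0.         279.61565972]
235 144 [ 0.738 -0.077  0.285]
240 145 [ 0.743 -0.125  0.257]
215 155 [0.73  0.067 0.328]
230 150 [ 0.737 -0.038  0.286]
210 200 [0.729 0.129 0.226]
240 150 [ 0.744 -0.122  0.241]
280 220 [ 0.602 -0.074  0.028]
```

View pics/hook0.png

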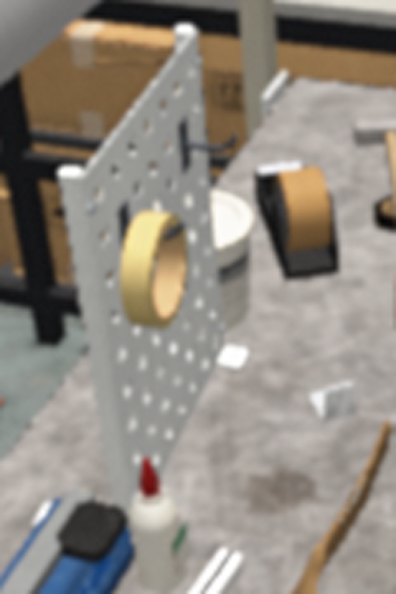

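The crop shows the free hook's arm from about (237,144) to its tip at (251,142) in the full image. The panel faces -x, and the tape hook is on its +y side. Now I'll move over the scoop grip.

```bash
python3 -m jog '[[[404,499,27,0,0,1.289,87],[404,499,27,0,0,1.289,87],[404,499,27,0,0,1.289,87],[404,499,27,0,0,1.289,87],[404,499,27,0,0,1.289,87],[404,499,27,0,0,1.289,87],[404,499,27,0,0,1.289,87],[404,499,27,0,0,1.289,87],[404,499,27,0,0,1.289,87],[404,499,27,0,0,1.289,87],[404,499,27,0,0,1.289,87],[404,499,27,0,0,1.289,87],[404,499,27,0,0,1.289,87],[404,499,27,0,0,1.289,87]]]' 60
python3 - <<'E'
from h import *
P,R,s=pose(); print(P,s['ee_rot'],s['q'].round(3))
im,d=grab_frame('wrist'); cv2.imwrite('pics/w1.png',im); np.save('w1.npy',d); W=cloud('wrist',d)
for q in ['scoop_grip','scoop_eye','scoop']:
    for r in spot_in(q,'wrist')[:2]: u,v=map(int,np.round(r['uv'])); print(q,r['confidence'],u,v,W[v,u].round(4))
E
```

```text
t: 2.65
eef_pos: [0.4386, 0.0427, 0.1997]
ee_rot: [-3.141, 0.0, -1.603]
force: [-0.2, 0.5, -0.5]
width: 0.0869
gripper_force: 0.0
[0.43856452 0.04269219 0.19970005] [-3.14132263e+00  2.13325698e-04 -1.60325401e+00] [ 0.547 -0.017 -0.518 -0.    -1.07  -0.58 ]
scoop_grip 0.79 281 87 [ 0.4335 -0.0603 -0.0005]
scoop_eye 0.73 281 89 [ 0.4336 -0.0582  0.001 ]
scoop 0.6 278 89 [ 0.4367 -0.0584  0.0006]
```

View pics/w1.png

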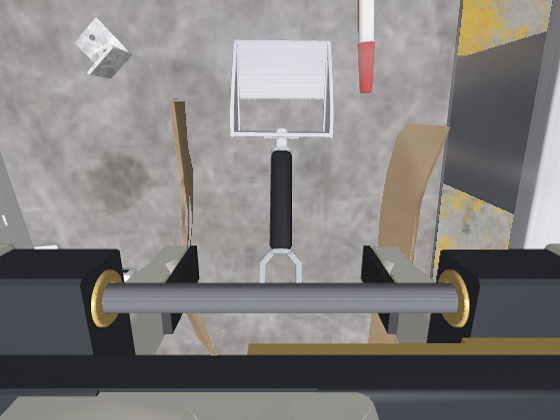

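The wrist view shows the scoop head-on: grip centre at (282,199), nose corners (235,42) and (329,42), wire eye around (281,265).

Run:
```python
from h import *
r=lambda u,v,z: ray('wrist',(u,v),z).round(4)
print('grip top',r(282,152,.0785+.011*0),r(282,151,.06),r(281,248,.1)); print('gripmid',r(281.5,199,.073))
a,b=r(235,41,0),r(329,41,0);print('nose',a,b,(a+b)/2,np.linalg.norm(a-b))
a,b=r(231,136,.0),r(332,135,.0);print('back z0',a,b);a,b=r(231,136,.042),r(332,135,.042);print('back',a,b)
W=cloud('wrist',np.load('w1.npy'))
for v in range(155,246,15): print(v,W[v,282].round(4))
for v in (50,70,90): print(W[v,282].round(4))
m=(np.abs(np.arange(560)-282)<80)[None,:]&(np.arange(420)<250)[:,None]&(W[...,2]>.05)&(W[...,2]<.13)
p=W[m]; 
for lo in np.arange(-.01,.1,.01):
    k=(p[:,1]>lo)&(p[:,1]<lo+.01)
    if k.sum()>10: print(lo.round(3),k.sum(),p[k,0].min().round(4),p[k,0].max().round(4),p[k].mean(0).round(4))
```

```text
grip top [ 0.4348 -0.0031  0.0785] [ 0.4347 -0.0018  0.06  ] [0.4382 0.076  0.1   ]
gripmid [0.4365 0.0397 0.073 ]
nose [ 0.4779 -0.1051  0.    ] [ 0.3843 -0.102   0.    ] [ 0.4311  -0.10355  0.     ] 0.09365132140018102
back z0 [ 0.4888 -0.0128  0.    ] [ 0.3802 -0.0102  0.    ]
back [ 0.4826 -0.0155  0.042 ] [ 0.3867 -0.0132  0.042 ]
155 [0.4348 0.0026 0.0532]
170 [0.4352 0.0152 0.0622]
185 [0.4357 0.0281 0.0673]
200 [0.4361 0.0396 0.077 ]
215 [0.4365 0.0519 0.0825]
230 [0.4369 0.0632 0.0902]
245 [0.4373 0.0748 0.0963]
[ 0.4313 -0.0956 -0.0014]
[ 0.4319 -0.077  -0.0015]
[ 0.4325 -0.0576  0.    ]
-0.01 43 0.429 0.4431 [ 0.4363 -0.0014  0.0515]
0.0 229 0.4263 0.4453 [0.4357 0.0051 0.0551]
0.01 248 0.4266 0.4455 [0.4361 0.015  0.0606]
0.02 256 0.427 0.4468 [0.4367 0.025  0.0663]
0.03 269 0.4274 0.447 [0.4372 0.035  0.072 ]
0.04 275 0.4278 0.4473 [0.4376 0.045  0.0778]
0.05 282 0.4283 0.4475 [0.438  0.055  0.0836]
0.06 282 0.4287 0.4477 [0.4382 0.065  0.0895]
0.07 240 0.4291 0.448 [0.4386 0.0743 0.0942]
```

```bash
python3 -m jog '[[[0,1,50,0,0,0,87],[0,1,100,0,0,0,87],[0,1,135,0,0,0,87],[0,1,154,0,0,0,87],[0,1,154,0,0,0,10],[0,1,154,0,0,0,10],[0,1,154,0,0,0,10],[0,1,154,0,0,0,10],[0,1,154,0,0,0,10],[0,1,154,0,0,0,10],[0,1,154,0,0,0,10]]]' 60
```

```text
t: 4.22
eef_pos: [0.4377, 0.0418, 0.0456]
ee_rot: [-3.142, 0.0, -1.605]
force: [1.0, 0.2, -0.5]
width: 0.0225
gripper_force: 0.0
```

```bash
python3 -m jog '[[[0,0,0,0,0,0,10],[0,0,0,0,0,0,10],[0,0,0,0,0,0,10],[0,0,-10,0,0,0,10],[0,0,-40,0,0,0,10],[0,0,-80,0,0,0,10],[0,0,-110,0,0,0,10],[0,0,-110,0,0,0,10]]]' 60
python3 - <<'E'
import cv2,numpy as np
a=cv2.imread('pics/side0.png')[312:376,225:340]; b=cv2.imread('pics/top0.png')[218:296,168:226]
a=cv2.resize(a,None,fx=3.4,fy=3.4,interpolation=cv2.INTER_CUBIC);b=cv2.resize(b,None,fx=6,fy=6,interpolation=cv2.INTER_CUBIC)
o=np.zeros((468,391+348,3),np.uint8);o[:a.shape[0],:a.shape[1]]=a;o[:,391:391+348]=b;cv2.imwrite('pics/tray.png',o);print(a.shape,b.shape)
E
```

```text
t: 5.22
eef_pos: [0.439, 0.0425, 0.1583]
ee_rot: [-3.137, 0.003, -1.605]
force: [0.5, 0.1, -2.8]
width: 0.0197
gripper_force: 60.0
(218, 391, 3) (468, 348, 3)
```

View pics/tray.png

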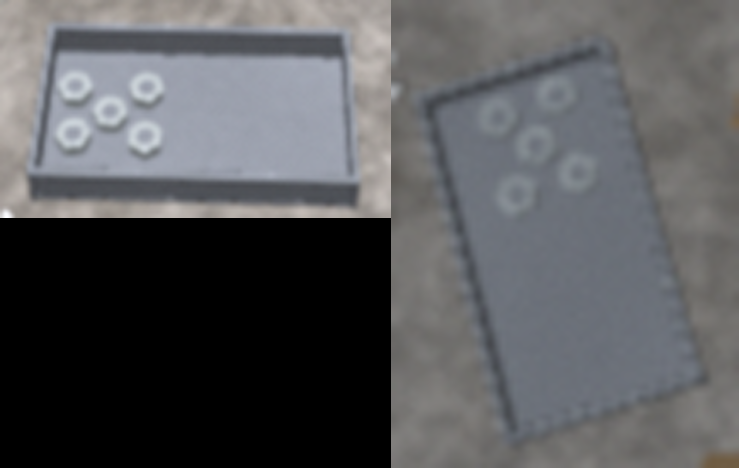

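Left: tray rim corners in the side view, with the nuts at (74,86), (147,87), (110,110), (73,132), (145,137). Right: the same tray from above. The nuts form a "5 on a die" pattern near the +x end. Next I fit the tray pose.

Run:
```python
from h import *
from scipy.optimize import least_squares
S=lambda u,v:((u+.5)/3.4+225-.5,(v+.5)/3.4+312-.5)
T=lambda u,v:((u-391+.5)/6+168-.5,(v+.5)/6+218-.5)
# order: (+x,+y),(+x,-y),(-x,-y),(-x,+y)
cs=np.array([S(30,178),S(50,27),S(351,30),S(358,183)]); ct=np.array([T(420,97),T(612,42),T(706,380),T(510,438)])
L=np.array([[.108,.059],[.108,-.059],[-.108,-.059],[-.108,.059]])
def corners(p):
    c,s=np.cos(p[2]),np.sin(p[2]); return np.c_[L@np.array([[c,s],[-s,c]])+p[:2],np.full(4,.035)]
for nm,cams in dict(side=[('side',cs)],top=[('top',ct)],both=[('side',cs),('top',ct)]).items():
    r=least_squares(lambda p:np.concatenate([(proj(c,corners(p))-q).ravel() for c,q in cams]),[.46,.348,.26])
    print(nm,r.x,np.abs(r.fun).max())
p=r.x;c,s=np.cos(p[2]),np.sin(p[2])
nut_s=[ray('side',S(*q),.015)[:2] for q in [(74,86),(147,87),(110,110),(73,132),(145,137)]]
nut_t=[ray('top',T(*q),.015)[:2] for q in [(497,117),(556,95),(536,144),(517,194),(577,173)]]
for n in (nut_s,nut_t): print(((np.array(n)-p[:2])@np.array([[c,-s],[s,c]])).round(4))
# hook from side view
for u,v in [(237,144.5),(250.6,142.4)]: print('hook',ray('side',(u,v),.285),ray('side',(u,v),.295))
```

```text
side [0.45874843 0.36168959 0.27180309] 0.840573259780399
top [0.46189713 0.3504193  0.25757292] 0.7084076269609909
both [0.46001038 0.35770054 0.26736465] 2.580547378247246
[[ 0.0882 -0.0193]
 [ 0.0362 -0.0196]
 [ 0.0609 -0.0005]
 [ 0.085   0.0173]
 [ 0.0351  0.02  ]]
[[ 0.0867  0.0139]
 [ 0.0887 -0.0241]
 [ 0.0631 -0.0045]
 [ 0.0369  0.0145]
 [ 0.038  -0.0236]]
hook [ 0.73073832 -0.07634168  0.285     ] [ 0.72265465 -0.05902052  0.295     ]
hook [ 0.69644858 -0.09939337  0.285     ] [ 0.68898779 -0.08165348  0.295     ]
```

Side and top disagree by 11 mm in y. I'll settle it with a wrist view while holding the scoop beside the tray.

```bash
python3 -m jog '[[[-110,-9,-82,0,0,-1.865,10],[-110,-9,-82,0,0,-1.865,10],[-110,-9,-82,0,0,-1.865,10],[-110,-9,-82,0,0,-1.865,10],[-110,-9,-82,0,0,-1.865,10],[-110,-9,-82,0,0,-1.865,10],[-110,-9,-82,0,0,-1.865,10],[-110,-9,-82,0,0,-1.865,10],[-110,-9,-82,0,0,-1.865,10],[-110,-9,-82,0,0,-1.865,10],[-110,-9,-82,0,0,-1.865,10],[-110,-9,-82,0,0,-1.865,10]]]' 60
python3 - <<'E'
from h import *
P,R,s=pose(); print(P,s['ee_rot'],s['q'].round(3))
im,d=grab_frame('wrist'); cv2.imwrite('pics/w2.png',im); np.save('w2.npy',d); W=cloud('wrist',d)
for r in spot_in('nut0','wrist')[:7]: u,v=map(int,np.round(r['uv'])); print(r['confidence'],u,v,W[v,u].round(4),ray('wrist',r['uv'],.015).round(4))
E
```

```text
t: 6.72
eef_pos: [0.4501, 0.1513, 0.2371]
ee_rot: [3.141, 0.001, 0.256]
force: [-0.9, -0.8, -2.0]
width: 0.0198
gripper_force: 60.0
[0.45009445 0.15126007 0.23705366] [3.14127230e+00 1.05813527e-03 2.56169593e-01] [ 0.74   0.016 -0.395 -0.    -1.161  1.087]
0.9 119 44 [0.5471 0.3507 0.015 ] [0.5466 0.3509 0.015 ]
0.83 129 93 [0.5007 0.3345 0.0144] [0.5008 0.3344 0.015 ]
0.76 92 90 [0.4935 0.3744 0.0142] [0.4938 0.3736 0.015 ]
0.7 86 44 [0.5382 0.3844 0.0152] [0.5387 0.3844 0.015 ]
0.56 102 67 [0.5197 0.372  0.0028] [0.5196 0.3662 0.015 ]
```

View pics/w2.png

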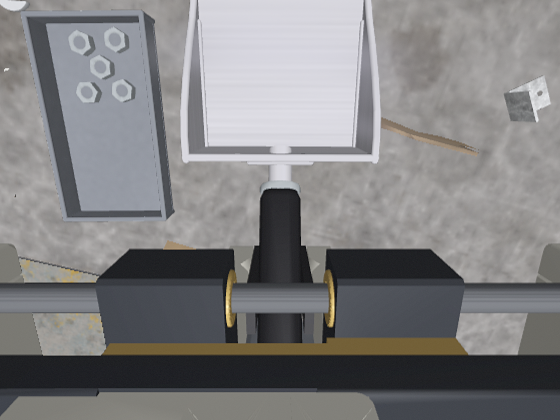

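The wrist view shows the whole tray, with rim corners at about (23,14), (153,11), (174,216), (63,219) and nuts at (80,42), (115,40), (100,67), (88,92), (122,90). I'll fit from this.

Run:
```python
from h import *
from scipy.optimize import least_squares
P=camera_params('wrist')
cw=np.array([(23,14),(153,11),(174,216),(63,219)])
L=np.array([[.108,.059],[.108,-.059],[-.108,-.059],[-.108,.059]])
W=cloud('wrist',np.load('w2.npy'))
def corners(p):
    c,s=np.cos(p[2]),np.sin(p[2]); return np.c_[L@np.array([[c,s],[-s,c]])+p[:2],np.full(4,.035)]
r=least_squares(lambda p:(proj('wrist',corners(p))-cw).ravel(),[.46,.348,.26]); print(r.x,r.fun.round(1))
p=r.x;c,s=np.cos(p[2]),np.sin(p[2]); M=np.array([[c,-s],[s,c]])
n=np.array([ray('wrist',q,.015)[:2] for q in [(80,42),(115,40),(100,67),(88,92),(122,90)]]); print(((n-p[:2])@M).round(4))
# depth: rim points in tray frame, and floor extents
q=W.reshape(-1,3); u=np.tile(np.arange(560),420); k=(u<178)&(q[:,2]>.03)&(q[:,2]<.045); t=(q[k,:2]-p[:2])@M
print('rim ext',np.percentile(t,[1,99],axis=0).round(4), q[k,2].mean())
k=(u<178)&(q[:,2]>-.001)&(q[:,2]<.006); t=(q[:,:2]-p[:2])@M; k&=(abs(t[:,0])<.1)&(abs(t[:,1])<.05); print('floor z',np.median(q[k,2]))
# bowl floor in hand: fit plane in tool frame
T,R,s_=pose(); tp=R.inv().apply(W[20:140:4,215:350:4].reshape(-1,3)-T); A=np.c_[tp[:,:2],np.ones(len(tp))]; 
k=abs(tp[:,2]-np.median(tp[:,2]))<.01; print('bowl plane z=ax+by+c',np.linalg.lstsq(A[k],tp[k,2],rcond=None)[0], np.median(tp[:,2]))
```

```text
[0.46348097 0.34693331 0.25838099] [ 4.3 -3.5 -5.  -0.6 -4.5  3.8  5.4  0.9]
[[ 0.0838  0.0234]
 [ 0.0857 -0.0139]
 [ 0.0593  0.0062]
 [ 0.0339  0.0234]
 [ 0.0359 -0.0143]]
rim ext [[-0.1087 -0.0539]
 [ 0.109   0.0671]] 0.033491923375416184
floor z 0.0029850665022127104
bowl plane z=ax+by+c [ 0.00234217 -0.00055479  0.04554699] 0.045741154153590605
```

Run:
```python
from h import *
p=np.array([.4619,.3530,.2576]);c,s=np.cos(p[2]),np.sin(p[2]); M=np.array([[c,-s],[s,c]])
W=cloud('wrist',np.load('w2.npy'));q=W.reshape(-1,3);u=np.tile(np.arange(560),420)
t=(q[:,:2]-p[:2])@M; rim=(u<178)&(q[:,2]>.0315)&(q[:,2]<.045); fl=(u<178)&(q[:,2]>.0015)&(q[:,2]<.005)
for lo in np.arange(-.08,.08,.04):
    k=rim&(t[:,0]>lo)&(t[:,0]<lo+.04); y=t[k,1]; f=fl&(t[:,0]>lo)&(t[:,0]<lo+.04)&(abs(t[:,1])<.06)
    print(lo.round(2),'rim -y',np.percentile(y[y<0],[2,50,98]).round(4),'+y',np.percentile(y[y>0],[2,50,98]).round(4),'floor',np.percentile(t[f,1],[.5,99.5]).round(4))
for lo in (-.04,0.):
    k=rim&(t[:,1]>lo)&(t[:,1]<lo+.04); x=t[k,0];f=fl&(t[:,1]>lo)&(t[:,1]<lo+.04)&(abs(t[:,0])<.112); print('x',np.median(x[x<0]).round(4),np.median(x[x>0]).round(4),'floor',np.percentile(t[f,0],[.5,99.5]).round(4))
```

```text
-0.08 rim -y [-0.0605 -0.0583 -0.055 ] +y [0.0553 0.0572 0.0605] floor [-0.0584  0.057 ]
-0.04 rim -y [-0.0602 -0.058  -0.0547] +y [0.0554 0.0577 0.0608] floor [-0.0583  0.0573]
0.0 rim -y [-0.0599 -0.0578 -0.0544] +y [0.0555 0.0577 0.0611] floor [-0.0581  0.0575]
0.04 rim -y [-0.0597 -0.0575 -0.0546] +y [0.0557 0.0581 0.0613] floor [-0.0577  0.0579]
x -0.1061 0.1062 floor [-0.1043  0.1045]
x -0.1063 0.106 floor [-0.1046  0.1044]
```

Tray: centre (.4619,.3530), yaw .264. All the nuts lie within the bowl's width. I'll hover over the clear half and descend part-way.

```bash
python3 -m jog '[[[-25,-64,0,0,0,-0.008,10],[-50,-128,0,0,0,-0.008,10],[-74,-175,0,0,0,-0.008,10],[-74,-191,0,0,0,-0.008,10],[-74,-191,40,0,0,-0.008,10],[-74,-191,85,0,0,-0.008,10],[-74,-191,125,0,0,-0.008,10],[-74,-191,137,0,0,-0.008,10],[-74,-191,137,0,0,-0.008,10],[-74,-191,137,0,0,-0.008,10]]]' 60
python3 - <<'E'
from h import *
P,R,s=pose(); print(P,s['ee_rot'],s['q'].round(3),s['force'])
c,q=np.cos(.264),np.sin(.264); X=R.as_matrix()
lip=P+X@[.145,0,.046]; bk=P+X@[.055,0,.046]
for n,a in (('tcp',P),('lip',lip),('back',bk)): print(n,np.array([[c,q],[-q,c]])@(a[:2]-[.4619,.3530]),a[2])
E
```

```text
t: 8.07
eef_pos: [0.3305, 0.3181, 0.1021]
ee_rot: [-3.14, -0.002, 0.268]
force: [-0.4, -0.1, -2.1]
width: 0.0199
gripper_force: 60.0
[0.33054025 0.31805314 0.10205684] [-3.13985985e+00 -1.83472235e-03  2.68064642e-01] [ 1.198e+00  1.270e-01 -6.220e-01  1.000e-03 -8.200e-01  6.410e-01] [-0.36322769 -0.14989479 -2.0926613 ]
tcp [-0.13592783  0.00054145] 0.10205684323392195
lip [0.0091548  0.00121087] 0.056323024308190035
back [-0.0808443   0.00084506] 0.05615789938896568
```

```bash
python3 -m jog '[[[0,0,20,0,-0.05,0.003,10],[0,0,36,0,-0.05,0.003,10],[0,0,42,0,-0.05,0.003,10],[0,0,44,0,-0.05,0.003,10],[0,0,44.5,0,-0.05,0.003,10],[0,0,45,0,-0.05,0.003,10]]]' 60; python3 -m jog '[[[0,0,1,0,0,0,10],[0,0,1,0,0,0,10]]]' 60
```

```text
t: 8.82
eef_pos: [0.3299, 0.3173, 0.0561]
ee_rot: [-3.141, 0.049, 0.265]
force: [1.0, -1.0, -1.2]
width: 0.0193
gripper_force: 60.0
t: 9.07
eef_pos: [0.3298, 0.3173, 0.0549]
ee_rot: [-3.141, 0.05, 0.266]
force: [-2.9, -0.1, 2.2]
width: 0.0192
gripper_force: 60.0
```

```bash
python3 -m jog '[[[5,0,0.25,0,0,0,10],[10,0,0,0,0,0,10],[15,0,-0.2,0,0,0,10],[20,0,-0.5,0,0,0,10],[25,0,-0.75,0,0,0,10],[30,0,-1,0,0,0,10],[35,0,-1.2,0,0,0,10],[40,0,-1.5,0,0,0,10],[45,0,-1.8,0,0,0,10],[50,0,-2,0,0,0,10]]]' 60
python3 -m jog '[[[5,0,-0.25,0,0,0,10],[10,0,-0.5,0,0,0,10],[15,0,-0.75,0,0,0,10],[20,0,-1,0,0,0,10],[25,0,-1.25,0,0,0,10],[30,0,-1.5,0,0,0,10],[35,0,-1.75,0,0,0,10]]]' 60
python3 - <<'E'
from h import *
P,R,s=pose(); print(P,s['ee_rot'],s['force'],s['moment'])
im,d=grab_frame('side'); cv2.imwrite('pics/s1.png',cv2.resize(im[300:390,210:350],None,fx=5,fy=5,interpolation=cv2.INTER_CUBIC))
E
```

```text
t: 10.32
eef_pos: [0.3783, 0.3301, 0.0544]
ee_rot: [3.141, 0.05, 0.265]
force: [-4.3, -2.3, 6.9]
width: 0.0195
gripper_force: 60.0
t: 11.2
eef_pos: [0.4082, 0.3366, 0.0535]
ee_rot: [3.139, 0.058, 0.264]
force: [-23.1, -4.9, 16.5]
width: 0.0193
gripper_force: 60.0
[0.40818533 0.33657594 0.05350328] [3.13850002 0.05793806 0.26380789] [-23.08360485  -4.87616199  16.46112468] [-1.67632487  7.58339045  0.26040839]
```

View pics/s1.png

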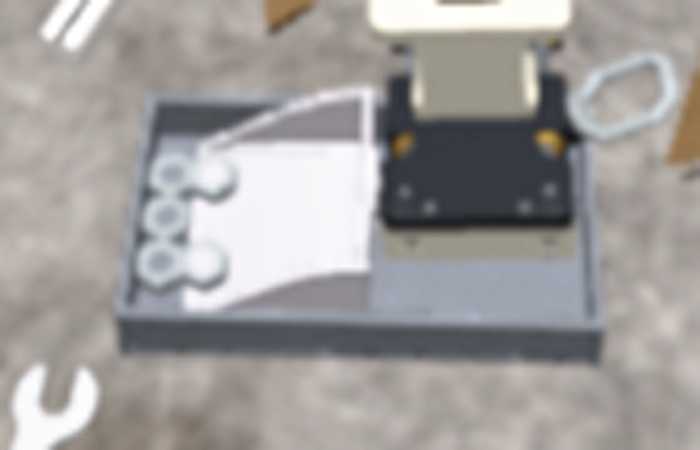

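The side view shows three nuts against the end wall at (165,175), (165,215), (160,262), with the lip now at their edge. Two more nuts are already on the lip at (210,175) and (205,265). I'll press on slowly.

```bash
python3 -m jog '[[[2,0,-0.1,0,0,0,10],[4,0,-0.2,0,0,0,10],[6,0,-0.3,0,0,0,10],[6,0,-0.3,0,0,0,10]]]' 60
python3 - <<'E'
from h import *
P,R,s=pose(); print(P,s['ee_rot'],s['force'],s['moment'])
im,d=grab_frame('side'); cv2.imwrite('pics/s2.png',im[300:390,210:350])
for r in spot_in('nut0','side')[:6]: u,v=map(int,np.round(r['uv'])); W=cloud('side',d); print(r['confidence'],r['uv'],W[v,u].round(4))
E
```

```text
t: 11.75
eef_pos: [0.4179, 0.3408, 0.0538]
ee_rot: [3.141, 0.05, 0.265]
force: [-1.2, -1.2, -1.7]
width: 0.0195
gripper_force: 60.0
[0.41786684 0.34079173 0.05384081] [3.14127306 0.05010499 0.26497991] [-1.18799607 -1.15660294 -1.70103216] [-0.30585064  0.08800341 -0.05243923]
0.46 [245.7, 342.6] [0.5443 0.3797 0.0172]
0.41 [256.3, 336.8] [0.5282 0.3552 0.0139]
0.4 [254.8, 355.3] [0.5147 0.3992 0.0102]
```

```bash
python3 -m jog '[[[1.5,0,0.3,0,0,0,10],[3,0,0.5,0,0,0,10],[5,0,0.5,0,0,0,10],[5,0,0.5,0,0,0,10]]]' 60
python3 - <<'E'
from h import *
P,R,s=pose(); print(P,s['ee_rot'],s['force'],s['moment'])
im,d=grab_frame('side'); a=cv2.resize(im[300:390,210:350],None,fx=4,fy=4,interpolation=cv2.INTER_CUBIC)
w,d=grab_frame('wrist'); w=w[:250,140:420]; o=np.zeros((360,560+240,3),np.uint8); o[:,:560]=a; o[:214,560:]=cv2.resize(w,(240,214)); cv2.imwrite('pics/s3.png',o)
E
```

```text
t: 12.35
eef_pos: [0.4227, 0.3424, 0.0534]
ee_rot: [-3.142, 0.05, 0.265]
force: [-1.7, -1.1, 0.9]
width: 0.0197
gripper_force: 60.0
[0.42269155 0.34235532 0.05339006] [-3.14150727  0.04962824  0.26524409] [-1.66986911 -1.08868049  0.9409807 ] [-0.32824161  0.41118475 -0.01360919]
```

View pics/s3.png

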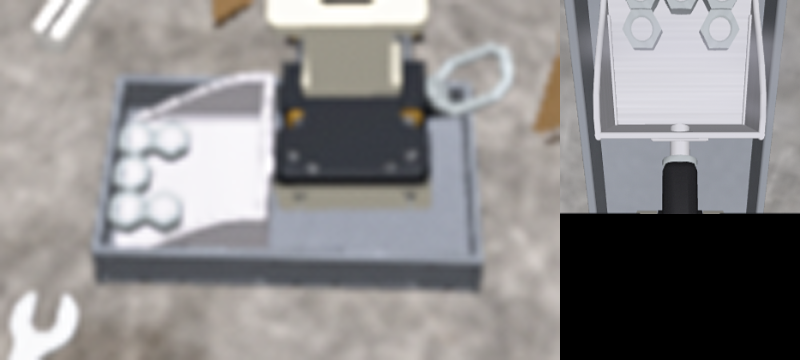

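All five nuts now ride on the bowl floor near the lip, and the wrist inset shows two of them well inside. I'll tilt the nose up about the bowl's back edge.

```bash
python3 -m jog '[[[-3,0,2.7,0,0.05,0,10],[-5.3,0,5.7,0,0.1,0,10],[-7.2,0,8.7,0,0.15,0,10],[-9,0,11.8,0,0.2,0,10],[-10.7,0,15,0,0.25,0,10],[-12.1,0,18.4,0,0.3,0,10],[-13.5,0,21.7,0,0.35,0,10],[-14.6,0,25,0,0.4,0,10],[-15.2,0,27,0,0.43,0,10],[-15.2,0,27,0,0.43,0,10],[-15.2,0,27,0,0.43,0,10],[-15.2,0,27,0,0.43,0,10]]]' 60
python3 - <<'E'
from h import *
P,R,s=pose(); print(P,s['ee_rot'],s['force'],s['moment'],s['q'].round(3))
w,d=grab_frame('wrist'); W=cloud('wrist',d); cv2.imwrite('pics/w3.png',w)
for r in spot_in('nut0','wrist')[:7]: u,v=map(int,np.round(r['uv'])); print(r['confidence'],u,v,R.inv().apply(W[v,u]-P).round(4))
E
```

```text
t: 13.95
eef_pos: [0.4208, 0.3548, 0.0556]
ee_rot: [3.12, -0.328, 0.263]
force: [4.1, -4.1, -0.5]
width: 0.0196
gripper_force: 60.1
[0.42079044 0.35481995 0.05557334] [ 3.1201067  -0.32787843  0.26273532] [ 4.05011799 -4.13227051 -0.53334022] [-2.01449196  0.14005101 -1.06491087] [ 1.037  0.197 -1.017  1.078 -0.276 -0.241]
0.7 233 44 [ 0.1103 -0.0231  0.0321]
0.59 302 91 [0.0875 0.0148 0.0438]
0.59 226 107 [ 0.0785 -0.0301  0.0432]
0.55 274 47 [ 0.1088 -0.0013  0.0314]
0.38 284 108 [0.078  0.0043 0.0453]
```

All five nuts are in mid-bowl, but the arm ran into its q3 limit and drifted sideways. I'll lift, since there is more room higher up.

```bash
python3 -m jog '[[[1.6,2,-4.7,0,0,0,10],[3.2,4,-9.5,0,0,0,10],[6.4,6,-19,0,0,0,10],[9.7,7,-28.4,0,0,0,10],[13,8,-38,0,0,0,10],[16,8,-47,0,0,0,10],[19.3,8,-57,0,0,0,10],[19.3,8,-57,0,0,0,10]]]' 60
python3 - <<'E'
from h import *
P,R,s=pose(); print(P,s['ee_rot'],s['force'],s['moment'],s['q'].round(3))
w,d=grab_frame('wrist'); W=cloud('wrist',d); cv2.imwrite('pics/w4.png',w)
for r in spot_in('nut0','wrist')[:7]: u,v=map(int,np.round(r['uv'])); print(r['confidence'],u,v,R.inv().apply(W[v,u]-P).round(4))
E
```

```text
t: 15.05
eef_pos: [0.422, 0.351, 0.1169]
ee_rot: [3.124, -0.329, 0.265]
force: [-0.9, 1.1, -3.6]
width: 0.0199
gripper_force: 60.0
[0.42199053 0.35098327 0.11692336] [ 3.12426502 -0.32941347  0.26500407] [-0.94071174  1.10690509 -3.55603262] [-0.39050171  1.61218068 -0.02858301] [ 1.182  0.107 -0.87   0.616 -0.481  0.116]
0.96 251 48 [ 0.1102 -0.0141  0.0462]
0.77 236 102 [ 0.0805 -0.0219  0.0314]
0.72 225 49 [ 0.1097 -0.0289  0.0458]
0.67 315 50 [0.1091 0.0224 0.0454]
```

```bash
python3 -m jog '[[[3,0,-9,0,0.02,0,10],[8,0,-23,0,0.04,0,10],[13,1,-38,0,0.06,0,10],[18,1,-54,0,0.08,0,10],[24,2,-71,0,0.09,0,10],[29,2,-85,0,0.09,0,10],[32,2,-95,0,0.09,0,10],[32,2,-95,0,0.09,0,10],[32,2,-95,0,0.09,0,10]]]' 60
cat > plan.py <<'E'
from h import *
import sys
# scoop pose -> TCP pose. scoop yaw psi, nose-up pitch th; tool: x=xs,y=-ys,z=-zs
def toolR(psi,th): return Ro.from_euler('zy',[psi,-th])*Ro.from_euler('x',np.pi)
LIP=np.array([.145,0,.046])
def rows(P0,R0,targets):
    o=[]
    for P,R in targets:
        d=R0.inv().apply(P-P0)*1000; w=(R0.inv()*R).as_rotvec(); o.append([*d.round(0).astype(int).tolist(),*w.round(3).tolist(),10])
    return o
E
python3 - <<'E'
from plan import *
P,R,s=pose(); print(P.round(4),s['ee_rot'],s['q'].round(3))
w,d=grab_frame('wrist'); W=cloud('wrist',d); cv2.imwrite('pics/w5.png',w)
for r in spot_in('nut0','wrist')[:7]: u,v=map(int,np.round(r['uv'])); print(r['confidence'],u,v,R.inv().apply(W[v,u]-P).round(4))
E
```

```text
t: 16.27
eef_pos: [0.4215, 0.3491, 0.216]
ee_rot: [3.121, -0.418, 0.267]
force: [-0.2, -0.6, -2.2]
width: 0.0197
gripper_force: 60.0
[0.4215 0.3491 0.216 ] [ 3.12052632 -0.41793512  0.26665785] [ 1.255 -0.044 -0.794  0.585 -0.687  0.144]
0.9 306 119 [0.0715 0.0177 0.0447]
0.9 231 81 [ 0.0917 -0.0246  0.0301]
0.84 227 120 [ 0.0709 -0.0301  0.0462]
0.63 258 110 [ 0.0767 -0.0112  0.0455]
0.61 294 89 [0.0885 0.0102 0.0449]
0.36 281 92 [0.0869 0.0026 0.0447]
```

View pics/w5.png

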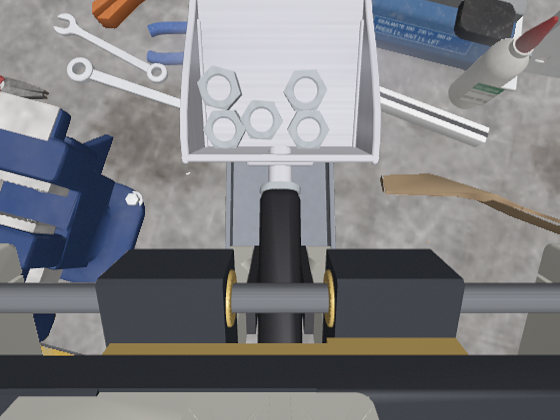

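All five nuts sit against the bowl's back wall, at (219,88), (306,90), (224,129), (262,119), (308,128). Now I'll plan the swing to the box.

```bash
cat >> plan.py <<'E'
BAY=np.array([.4525,-.3205,.036]); BY=.166
def tcp_for_lip(L,psi,th): R=toolR(psi,th); return L-R.apply(LIP),R
E
cat > swing.py <<'E'
from plan import *
a,b,n,p0,p1=map(float,sys.argv[1:6])  # fractions start,end; rows; 
P,R,s=pose(); L=BAY+[.012*np.cos(BY),.012*np.sin(BY),.032]
Pf,_=tcp_for_lip(L,-3.2,-.7); Ps=np.array([.4215,.3491]); 
def at(f):
    g=f*f*(3-2*f); az=np.arctan2(Ps[1],Ps[0])*(1-g)+np.arctan2(Pf[1],Pf[0])*g
    r=np.hypot(*Ps)*(1-g)+np.hypot(*Pf[:2])*g-.05*np.sin(np.pi*g)
    return np.array([r*np.cos(az),r*np.sin(az),.22+.0*g]), toolR(.267*(1-g)-3.2*g,.42)
print(Pf.round(3),at(1)[0].round(3))
F=np.linspace(a,b,int(n)+1)[1:]
import json; print(json.dumps(rows(P,R,[at(f) for f in F])).replace(' ',''))
E
python3 swing.py 0 .5 16 0 0
```

```text
[ 0.605 -0.327  0.01 ] [ 0.605 -0.327  0.22 ]
[[2,2,-4,-0.086,-0.011,-0.013,10],[4,7,-3,-0.086,-0.01,0.016,10],[7,15,-1,-0.086,-0.008,0.063,10],[11,26,1,-0.087,-0.005,0.126,10],[15,40,3,-0.087,-0.002,0.204,10],[20,56,6,-0.087,0.002,0.297,10],[25,75,8,-0.087,0.007,0.402,10],[30,96,11,-0.087,0.012,0.518,10],[35,119,14,-0.086,0.017,0.645,10],[40,144,16,-0.086,0.023,0.781,10],[44,170,19,-0.085,0.03,0.924,10],[48,198,21,-0.083,0.036,1.073,10],[51,227,23,-0.081,0.043,1.228,10],[54,257,25,-0.079,0.051,1.386,10],[56,288,26,-0.076,0.058,1.547,10],[57,320,28,-0.073,0.066,1.709,10]]
```

```bash
sed -i "s/'zy'/'ZY'/" plan.py; python3 swing.py 0 .5 16 0 0
```

```text
[ 0.545 -0.323  0.197] [ 0.545 -0.323  0.22 ]
[[2,2,-4,0.018,0.002,0.009,10],[4,7,-3,0.006,0.002,0.036,10],[6,16,-2,-0.013,0.002,0.078,10],[9,27,0,-0.039,0.001,0.136,10],[13,42,2,-0.071,0.0,0.208,10],[17,59,4,-0.108,-0.001,0.292,10],[20,79,6,-0.151,-0.002,0.388,10],[24,101,8,-0.199,-0.003,0.495,10],[27,125,10,-0.251,-0.004,0.61,10],[29,150,12,-0.306,-0.006,0.734,10],[31,177,13,-0.365,-0.007,0.865,10],[33,206,14,-0.426,-0.009,1.001,10],[33,235,15,-0.49,-0.01,1.142,10],[33,265,16,-0.555,-0.012,1.287,10],[33,295,16,-0.621,-0.014,1.434,10],[31,326,16,-0.688,-0.015,1.581,10]]
```

```bash
python3 -m jog '[[[2,2,-4,0.018,0.002,0.009,10],[4,7,-3,0.006,0.002,0.036,10],[6,16,-2,-0.013,0.002,0.078,10],[9,27,0,-0.039,0.001,0.136,10],[13,42,2,-0.071,0,0.208,10],[17,59,4,-0.108,-0.001,0.292,10],[20,79,6,-0.151,-0.002,0.388,10],[24,101,8,-0.199,-0.003,0.495,10],[27,125,10,-0.251,-0.004,0.61,10],[29,150,12,-0.306,-0.006,0.734,10],[31,177,13,-0.365,-0.007,0.865,10],[33,206,14,-0.426,-0.009,1.001,10],[33,235,15,-0.49,-0.01,1.142,10],[33,265,16,-0.555,-0.012,1.287,10],[33,295,16,-0.621,-0.014,1.434,10],[31,326,16,-0.688,-0.015,1.581,10]]]' 60
python3 swing.py .5 1 16 0 0; python3 -c "
from h import *
P,R,s=pose();print(s['q'].round(3),s['force'],P)"
```

```text
t: 18.38
eef_pos: [0.5392, 0.0424, 0.2206]
ee_rot: [-3.14, -0.419, -1.473]
force: [0.4, -0.7, -3.2]
width: 0.0199
gripper_force: 60.0
[ 0.545 -0.323  0.197] [ 0.545 -0.323  0.22 ]
[[28,-3,13,-0.065,0.001,0.142,10],[57,-5,26,-0.131,0.001,0.289,10],[86,-7,39,-0.195,0.001,0.434,10],[115,-7,52,-0.258,0.001,0.575,10],[144,-6,65,-0.319,0.001,0.712,10],[171,-5,77,-0.378,0.001,0.842,10],[198,-2,89,-0.433,0.001,0.966,10],[223,1,100,-0.484,0.002,1.082,10],[246,5,110,-0.532,0.002,1.189,10],[268,10,120,-0.575,0.002,1.285,10],[286,15,128,-0.612,0.002,1.369,10],[302,19,135,-0.644,0.002,1.441,10],[315,23,141,-0.67,0.002,1.499,10],[325,27,145,-0.689,0.002,1.541,10],[331,29,148,-0.701,0.002,1.568,10],[333,30,149,-0.705,0.002,1.577,10]]
[ 0.682  0.196 -0.45   0.375 -1.19  -0.772] [ 0.37748417 -0.66919645 -3.20168078] [0.53924778 0.04238463 0.22057569]
```

```bash
python3 -m jog '[[[28,-3,13,-0.065,0.001,0.142,10],[57,-5,26,-0.131,0.001,0.289,10],[86,-7,39,-0.195,0.001,0.434,10],[115,-7,52,-0.258,0.001,0.575,10],[144,-6,65,-0.319,0.001,0.712,10],[171,-5,77,-0.378,0.001,0.842,10],[198,-2,89,-0.433,0.001,0.966,10],[223,1,100,-0.484,0.002,1.082,10],[246,5,110,-0.532,0.002,1.189,10],[268,10,120,-0.575,0.002,1.285,10],[286,15,128,-0.612,0.002,1.369,10],[302,19,135,-0.644,0.002,1.441,10],[315,23,141,-0.67,0.002,1.499,10],[325,27,145,-0.689,0.002,1.541,10],[331,29,148,-0.701,0.002,1.568,10],[333,30,149,-0.705,0.002,1.577,10],[333,30,149,-0.705,0.002,1.577,10]]]' 60
python3 - <<'E'
from plan import *
P,R,s=pose(); print(P.round(4),s['ee_rot'],s['q'].round(3))
w,d=grab_frame('wrist'); W=cloud('wrist',d); cv2.imwrite('pics/w6.png',w); np.save('w6.npy',W)
for r in spot_in('nut0','wrist')[:7]: u,v=map(int,np.round(r['uv'])); print(r['confidence'],u,v,R.inv().apply(W[v,u]-P).round(4))
E
```

```text
t: 20.5
eef_pos: [0.5471, -0.3226, 0.2201]
ee_rot: [-3.141, -0.421, 3.09]
force: [0.7, -0.2, -2.7]
width: 0.0195
gripper_force: 60.0
[ 0.5471 -0.3226  0.2201] [-3.14142995 -0.42093585  3.0901902 ] [-0.191  0.545  0.196  0.057 -1.639 -1.44 ]
0.91 317 87 [0.09  0.019 0.032]
0.77 229 119 [ 0.0731 -0.03    0.0316]
0.71 254 122 [ 0.071  -0.017   0.0447]
0.68 303 120 [0.0722 0.0125 0.0451]
0.59 229 80 [ 0.0934 -0.0289  0.0299]
```

View pics/w6.png

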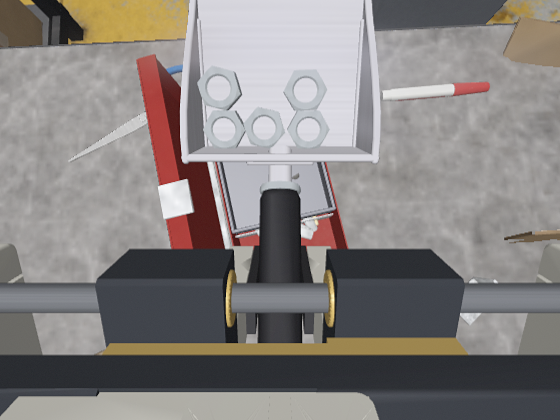

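The nuts are still all five in the bowl. The box and its insert show below, with the insert's +x rim corners at about (235,236) and (335,209), and the lid on the left. I'll refine the box pose from these and the depth.

Run:
```python
from plan import *
a,b=ray('wrist',(235,236),.066),ray('wrist',(335,209),.066); print(a.round(4),b.round(4),np.linalg.norm(a-b))
d=b-a; yaw=np.arctan2(d[1],d[0])-np.pi/2; print('yaw',yaw)
c,s=np.cos(yaw),np.sin(yaw); m=(a+b)/2; print('bay from corners', m[:2]-np.array([c,s])*.0585)
W=np.load('w6.npy'); q=W.reshape(-1,3); 
p=np.array([.4915,-.313]); c,s=np.cos(.166),np.sin(.166); t=(q[:,:2]-p)@np.array([[c,-s],[s,c]])
fl=(abs(q[:,2]-.036)<.004)&(abs(t[:,0]+.04)<.07)&(abs(t[:,1])<.07); print('floor',fl.sum(),np.median(q[fl,2]),np.percentile(t[fl],[1,99],axis=0).round(4))
rim=(q[:,2]>.058)&(q[:,2]<.07)&(abs(t[:,0])<.12)&(abs(t[:,1])<.08); 
for lo in np.arange(-.1,.1,.02):
    k=rim&(t[:,0]>lo)&(t[:,0]<lo+.02)
    if k.sum()>5: print(lo.round(2),k.sum(),np.percentile(t[k,1],[2,98]).round(4))
lid=(q[:,2]>.08)&(t[:,1]<-.06)&(t[:,1]>-.16)&(abs(t[:,0])<.15); 
for z in np.arange(.08,.2,.03):
    k=lid&(abs(q[:,2]-z)<.015); 
    if k.sum(): print('lid z',z.round(2),np.percentile(t[k,1],[2,50,98]).round(3),np.percentile(t[k,0],[2,98]).round(3))
W=cloud('top',np.load('top0.npy')).reshape(-1,3); t=(W[:,:2]-p)@np.array([[c,-s],[s,c]])
fl=(abs(W[:,2]-.036)<.008)&(abs(t[:,0]+.04)<.08)&(abs(t[:,1])<.07); print('top floor',fl.sum(),np.percentile(t[fl],[2,98],axis=0).round(4))
```

```text
[ 0.5235 -0.3683  0.066 ] [ 0.5013 -0.2653  0.066 ] 0.10538013555487812
yaw 0.2128896104496414
bay from corners [ 0.45522747 -0.32915929]
floor 3520 0.03620725697627378 [[-0.0613 -0.0607]
 [ 0.0256  0.0435]]
-0.06 91 [-0.066  -0.0602]
-0.04 173 [-0.0656  0.0484]
-0.02 209 [-0.0653  0.0487]
0.0 400 [-0.065   0.0486]
0.02 63 [-0.0651  0.0494]
0.04 38 [0.0479 0.0495]
lid z 0.08 [-0.075 -0.074 -0.072] [-0.052  0.031]
lid z 0.11 [-0.078 -0.076 -0.074] [-0.049  0.031]
lid z 0.14 [-0.081 -0.079 -0.072] [-0.101  0.03 ]
lid z 0.17 [-0.082 -0.077 -0.071] [-0.101  0.027]
lid z 0.2 [-0.086 -0.078 -0.068] [-0.098  0.03 ]
top floor 891 [[-0.0876 -0.0614]
 [ 0.0329  0.048 ]]
```

```bash
sed -i 's/^BAY=.*/BAY=np.array([.456,-.3285,.036]); BY=.185/' plan.py
cat > pour.py <<'E'
from plan import *; import json
P,R,s=pose(); L=BAY+[.012*np.cos(BY),.012*np.sin(BY),.034]; l0=P+R.apply(LIP)
ph=sys.argv[1]
if ph=='1':
    T=[]
    for f in np.linspace(0,1,13)[1:]:
        g=f*f*(3-2*f); T.append(tcp_for_lip(l0*(1-g)+L*g,3.09*(1-g)+3.18*g,.42*(1-g)-.1*g))
else:
    th0=-.1; T=[tcp_for_lip(L,3.18,th) for th in np.r_[np.linspace(th0,-.72,10)[1:],-.85]]
print([t[0].round(3).tolist() for t in (T[0],T[-1])],l0,L); print(json.dumps(rows(P,R,T)).replace(' ',''))
E
python3 pour.py 1
```

```text
[[0.549, -0.322, 0.219], [0.607, -0.321, 0.13]] [ 0.39623128 -0.31465449  0.23742947] [ 0.46779524 -0.32629264  0.07      ]
[[-2,0,1,0.0,-0.011,-0.001,10],[-8,0,3,0.002,-0.039,-0.005,10],[-17,1,8,0.005,-0.082,-0.012,10],[-27,1,13,0.008,-0.136,-0.021,10],[-39,2,19,0.01,-0.196,-0.031,10],[-50,3,26,0.013,-0.261,-0.042,10],[-61,3,33,0.014,-0.325,-0.054,10],[-71,4,40,0.015,-0.386,-0.065,10],[-79,4,47,0.015,-0.439,-0.074,10],[-86,4,52,0.015,-0.482,-0.082,10],[-90,4,56,0.014,-0.51,-0.087,10],[-92,4,58,0.014,-0.521,-0.089,10]]
```

```bash
sed -i "s/l0\*(1-g)+L\*g/l0*(1-g)+(L+[0,0,.04])*g/; s/tcp_for_lip(L,3.18,th)/tcp_for_lip(L+[0,0,.04*max(0,1-(-.1-th)\/.25)],3.18,th)/" pour.py; python3 pour.py 1
```

```text
[[0.549, -0.322, 0.219], [0.607, -0.321, 0.17]] [ 0.39623128 -0.31465449  0.23742947] [ 0.46779524 -0.32629264  0.07      ]
[[-2,0,0,0.0,-0.011,-0.001,10],[-7,0,1,0.002,-0.039,-0.005,10],[-14,1,2,0.005,-0.082,-0.012,10],[-23,1,3,0.008,-0.136,-0.021,10],[-32,2,5,0.01,-0.196,-0.031,10],[-42,3,8,0.013,-0.261,-0.042,10],[-51,3,10,0.014,-0.325,-0.054,10],[-59,4,13,0.015,-0.386,-0.065,10],[-66,4,16,0.015,-0.439,-0.074,10],[-71,4,19,0.015,-0.482,-0.082,10],[-74,4,20,0.014,-0.51,-0.087,10],[-75,4,21,0.014,-0.521,-0.089,10]]
```

```bash
python3 -m jog '[[[-2,0,0,0,-0.011,-0.001,10],[-7,0,1,0.002,-0.039,-0.005,10],[-14,1,2,0.005,-0.082,-0.012,10],[-23,1,3,0.008,-0.136,-0.021,10],[-32,2,5,0.01,-0.196,-0.031,10],[-42,3,8,0.013,-0.261,-0.042,10],[-51,3,10,0.014,-0.325,-0.054,10],[-59,4,13,0.015,-0.386,-0.065,10],[-66,4,16,0.015,-0.439,-0.074,10],[-71,4,19,0.015,-0.482,-0.082,10],[-74,4,20,0.014,-0.51,-0.087,10],[-75,4,21,0.014,-0.521,-0.089,10]]]' 60
python3 pour.py 2;  python3 -c "
from h import *
P,R,s=pose();print(s['q'].round(3),P.round(3),s['ee_rot'])"
```

```text
t: 22.1
eef_pos: [0.6068, -0.3219, 0.1705]
ee_rot: [3.142, 0.101, -3.104]
force: [-0.0, 0.4, -3.4]
width: 0.0198
gripper_force: 60.0
[[0.603, -0.321, 0.169], [0.529, -0.324, 0.209]] [ 0.46729685 -0.32714335  0.110082  ] [ 0.46779524 -0.32629264  0.07      ]
[[4,1,1,-0.0,-0.068,-0.001,10],[9,1,3,-0.0,-0.137,-0.001,10],[15,1,4,-0.0,-0.206,-0.001,10],[21,1,2,-0.0,-0.274,-0.001,10],[27,1,-6,-0.0,-0.343,-0.001,10],[34,1,-14,-0.0,-0.412,-0.001,10],[41,1,-22,-0.0,-0.481,-0.001,10],[49,1,-29,-0.0,-0.55,-0.001,10],[57,1,-36,-0.0,-0.619,-0.001,10],[74,1,-46,-0.0,-0.749,-0.001,10]]
[-0.22   0.364 -0.104 -0.031 -1.005 -1.299] [ 0.607 -0.322  0.17 ] [ 3.14150058  0.101118   -3.10418874]
```

```bash
python3 -m jog '[[[4,1,1,0,-0.068,-0.001,10],[9,1,3,0,-0.137,-0.001,10],[15,1,4,0,-0.206,-0.001,10],[21,1,2,0,-0.274,-0.001,10],[21,1,2,0,-0.274,-0.001,10],[27,1,-6,0,-0.343,-0.001,10],[27,1,-6,0,-0.343,-0.001,10],[27,1,-6,0,-0.343,-0.001,10],[34,1,-14,0,-0.412,-0.001,10],[41,1,-22,0,-0.481,-0.001,10],[49,1,-29,0,-0.55,-0.001,10],[57,1,-36,0,-0.619,-0.001,10],[74,1,-46,0,-0.749,-0.001,10],[74,1,-46,0,-0.749,-0.001,10],[74,1,-46,0,-0.749,-0.001,10]]]' 60
python3 - <<'E'
from plan import *
P,R,s=pose(); print(P.round(4),s['ee_rot'],s['q'].round(3),s['force'])
for c in ('wrist','side','top'):
    w,d=grab_frame(c); W=cloud(c,d); cv2.imwrite(f'pics/p_{c}.png',w)
    for r in spot_in('nut0',c)[:7]:
        u,v=map(int,np.round(r['uv'])); x=W[v,u]; e=x-BAY; cb,sb=np.cos(BY),np.sin(BY)
        print(c,r['confidence'],u,v,x.round(3),'box',(cb*e[0]+sb*e[1]).round(3),(-sb*e[0]+cb*e[1]).round(3),e[2].round(3))
E
```

```text
t: 23.98
eef_pos: [0.5285, -0.3251, 0.2086]
ee_rot: [-3.141, 0.848, -3.104]
force: [-0.1, -0.7, -1.8]
width: 0.0195
gripper_force: 60.0
[ 0.5285 -0.3251  0.2086] [-3.14128598  0.84840774 -3.10425266] [-0.666  0.081 -0.364 -0.945 -0.642 -0.223] [-0.08068322 -0.69585159 -1.81618753]
```

Force is back to the empty-scoop level, so the nuts are out. I'll rise, then move aside so the cameras see both the bay and the hook.

```bash
python3 -m jog '[[[-28,0,-24,0,0,0,10],[-60,0,-52,0,0,0,10],[-95,0,-83,0,0,0,10],[-110,0,-96,0,0,0,10],[-125,40,-78,0,0,0,10],[-145,90,-58,0,0,0,10],[-161,132,-38,0,0,0,10],[-161,132,-38,0,0,0,10],[-161,132,-38,0,0,0,10]]]' 60
python3 - <<'E'
from plan import *
P,R,s=pose(); print(P.round(4),s['ee_rot'],s['q'].round(3),s['force'])
w,d=grab_frame('wrist'); W=cloud('wrist',d); cv2.imwrite('pics/h_wrist.png',w); np.save('h_w.npy',W)
for q in ('free_hook_seat','scoop_eye'):
    for r in spot_in(q,'wrist')[:3]:
        u,v=map(int,np.round(r['uv'])); print(q,r['confidence'],u,v,W[v,u].round(4))
for c in ('side','top'):
    w,d=grab_frame(c); W=cloud(c,d); cv2.imwrite(f'pics/p2_{c}.png',w)
    for r in spot_in('nut0',c)[:9]:
        u,v=map(int,np.round(r['uv'])); x=W[v,u]; e=x-BAY; cb,sb=np.cos(BY),np.sin(BY)
        print(c,round(r['confidence'],2),u,v,x.round(3),'box',(cb*e[0]+sb*e[1]).round(3),(-sb*e[0]+cb*e[1]).round(3),e[2].round(3))
# panel plane from wrist depth & points in front of it
q=np.load('h_w.npy').reshape(-1,3); k=(q[:,0]>.69)&(q[:,0]<.78)&(q[:,2]>.05)&(q[:,2]<.4)&(abs(q[:,1])<.25); print(k.sum())
p=q[k]; m=np.ones(len(p),bool)
for _ in range(8):
    A=np.c_[p[m][:,1:],np.ones(m.sum())]; a=np.linalg.lstsq(A,p[m,0],rcond=None)[0]; res=p[:,0]-np.c_[p[:,1:],np.ones(len(p))]@a; m=abs(res)<max(.004,.0*1)+.01*(_<4)
print('panel x=ay+bz+c',a,m.sum(),res[m].std())
f=q[:,0]-np.c_[q[:,1:],np.ones(len(q))]@a; k=(f<-.006)&(f>-.07)&(q[:,2]>.25)&(q[:,2]<.33)&(abs(q[:,1])<.25)
v,u=np.divmod(np.where(k)[0],560); 
for i in range(0,k.sum(),max(1,k.sum()//40)): print(u[i],v[i],q[k][i].round(4),f[k][i].round(4))
E
```

```text
t: 25.4
eef_pos: [0.6017, -0.1868, 0.3541]
ee_rot: [-3.141, 0.848, -3.1]
force: [-0.0, 0.0, -2.6]
width: 0.0198
gripper_force: 60.0
[ 0.6017 -0.1868  0.3541] [-3.14135787  0.84839676 -3.09951768] [-0.027 -0.169 -0.526 -0.144 -0.37  -1.391] [-0.01910184  0.03194885 -2.59064002]
free_hook_seat 0.56 375 227 [ 0.7199 -0.093   0.2861]
scoop_eye 0.79 281 96 [ 0.5778 -0.1897  0.261 ]
top 0.22 410 230 [ 0.503 -0.392  0.133] box 0.035 -0.071 0.097
40081
panel x=ay+bz+c [-0.07330483 -0.00103912  0.73328197] 34358 0.0007695719751855527
488 185 [0.697  0.0137 0.2502] -0.035
495 189 [0.6962 0.0187 0.2548] -0.0354
497 192 [0.6964 0.0199 0.2579] -0.0352
484 195 [0.7065 0.0141 0.256 ] -0.0254
487 197 [0.7035 0.0142 0.2598] -0.0285
489 199 [0.7008 0.0135 0.2633] -0.0312
489 201 [0.704  0.0154 0.2637] -0.0278
487 203 [0.7083 0.0161 0.2638] -0.0236
483 205 [0.7141 0.0159 0.2632] -0.0177
510 206 [0.6963 0.0281 0.2724] -0.0346
503 208 [0.6966 0.0209 0.2745] -0.0349
494 210 [0.7055 0.0188 0.2725] -0.0261
482 212 [0.7196 0.017  0.2683] -0.0121
505 213 [0.6984 0.0229 0.2787] -0.0329
487 215 [0.7179 0.0199 0
[... 336 characters left out ...]
 0.6878 -0.0927  0.295 ] -0.0519
551 223 [0.6945 0.0596 0.2896] -0.0341
529 224 [0.6945 0.0387 0.291 ] -0.0356
509 225 [0.7076 0.0306 0.2868] -0.0231
385 226 [ 0.6882 -0.0955  0.2977] -0.0518
550 226 [0.694  0.0571 0.2928] -0.0348
531 227 [0.6952 0.0402 0.2935] -0.0348
516 228 [0.7052 0.0344 0.2907] -0.0253
503 229 [0.7185 0.0323 0.2866] -0.0121
375 230 [ 0.7237 -0.092   0.2878] -0.0161
554 230 [0.694  0.0594 0.2966] -0.0347
550 231 [0.6948 0.0562 0.2973] -0.034
548 232 [0.6963 0.0554 0.2977] -0.0326
550 233 [0.6983 0.0588 0.2978] -0.0304
511 235 [0.7193 0.039  0.2924] -0.0109
527 236 [0.712  0.0483 0.2959] -0.0175
547 237 [0.7097 0.0653 0.2975] -0.0185
545 239 [0.7151 0.0678 0.2975] -0.0129
```

Hook and panel are cleanly measured: seat ≈ (.718,-.0925,.288), panel yaw +.073. Next I check the nuts in the bay, the scoop in the hand and the clearance, and compute the hang moves.

```bash
cat > hang.py <<'E'
from plan import *; import json
S=np.array([.718,-.0925,.288]); HY=.073; PSI=-np.pi+HY; TH=-.925; E=np.array([-.0626,0,-.054])
ex=np.array([np.cos(HY),np.sin(HY),0])
def eye(out,dz):  # eye 'out' m from seat towards robot, dz above seat
    R=toolR(PSI,TH); return S-ex*out+[0,0,dz]-R.apply(E),R
E
python3 - <<'E'
from hang import *
P,R,s=pose(); W=np.load('h_w.npy'); q=W.reshape(-1,3)
tp=R.inv().apply(W[20:140:4,215:350:4].reshape(-1,3)-P);k=abs(tp[:,2]-np.median(tp[:,2]))<.006
print('bowl',np.linalg.lstsq(np.c_[tp[k][:,:2],np.ones(k.sum())],tp[k,2],rcond=None)[0],k.mean(), 'objects in bowl', (tp[:,2]<np.median(tp[:,2])-.006).sum())
col=R.inv().apply(W[100:200,282]-P); print('col',[(v+100,*col[v][[0,2]].round(4)) for v in range(45,75,3)])
hk=(q[:,0]>.68)&(q[:,0]<.735)&(abs(q[:,1]+.0925)<.02)&(q[:,2]>.276)&(q[:,2]<.305)&(q[:,0]<.7333-.0733*q[:,1]-.008); h=q[hk]
for lo in np.arange(.68,.74,.01):
    k=(h[:,0]>=lo)&(h[:,0]<lo+.01); 
    if k.any(): print('hook',lo.round(2),k.sum(),h[k].mean(0).round(4),h[k,2].max().round(4))
c=cloud('top',np.load('top0.npy')).reshape(-1,3)
for nm,a in (('top',c),('side',cloud('side',np.load('side0.npy')).reshape(-1,3))):
    k=(abs(a[:,0]-.61)<.06)&(abs(a[:,1]+.09)<.08); print(nm,'bench obj max z',np.percentile(a[k,2],[50,99,100]).round(3), a[k][a[k,2].argmax()].round(3))
# bay
from station import grab_frame
cb,sb=np.cos(BY),np.sin(BY)
for c in ('top','side'):
    o=cloud(c,np.load(c+'0.npy')); im,d=grab_frame(c); n=cloud(c,d)
    e=n-BAY; x=cb*e[...,0]+sb*e[...,1]; y=-sb*e[...,0]+cb*e[...,1]; k=(abs(x)<.05)&(abs(y)<.047)&(e[...,2]<.025)
    up=k&(e[...,2]>.007); print(c,'bay px',k.sum(),'raised now',up.sum(),'before',((o[...,2]-BAY[2]>.007)&k).sum())
    nn,lab,st,ce=cv2.connectedComponentsWithStats(up.astype(np.uint8))
    for i in range(1,nn):
        if st[i,4]>=3: m=lab==i; print('   blob',st[i,4],x[m].mean().round(3),y[m].mean().round(3),e[...,2][m].mean().round(4))
for a,t in ((eye(.055,.003),'A'),): print(t,a[0].round(4)); print(json.dumps(rows(P,R,[a])))
E
```

```text
bowl [-0.00805049 -0.00196196  0.04557965] 0.9980392156862745 objects in bowl 2
col [(145, np.float64(0.0607), np.float64(0.0094)), (148, np.float64(0.0592), np.float64(0.0094)), (151, np.float64(0.058), np.float64(0.0074)), (154, np.float64(0.057), np.float64(0.0027)), (157, np.float64(0.0557), np.float64(0.0014)), (160, np.float64(0.0544), np.float64(0.0003)), (163, np.float64(0.0521), np.float64(0.0062)), (166, np.float64(0.051), np.float64(0.0034)), (169, np.float64(0.0495), np.float64(0.0034)), (172, np.float64(0.0482), np.float64(0.002))]
hook 0.68 52 [ 0.6881 -0.0934  0.2978] 0.3014
hook 0.69 45 [ 0.6937 -0.094   0.291 ] 0.3006
hook 0.7 23 [ 0.7058 -0.0936  0.287 ] 0.2891
hook 0.71 31 [ 0.7151 -0.0923  0.2876] 0.2891
hook 0.72 24 [ 0.7253 -0.0916  0.2871] 0.2887
hook 0.73 7 [ 0.7311 -0.0912  0.2869] 0.2882
top bench obj max z [0.001 0.033 0.046] [ 0.592 -0.092  0.046]
side bench obj max z [-0.002  0.035  0.039] [ 0.602 -0.076  0.039]
top bay px 0 raised now 0 before 0
side bay px 294 raised now 92 before 33
   blob 11 0.015 -0.045 0.015
   blob 4 0.005 -0.044 0.0228
   blob 9 -0.027 -0.046 0.0199
   blob 4 -0.045 -0.045 0.0129
   blob 5 -0.013 -0.041 0.0095
   blob 41 -0.028 0.0 0.0106
   blob 8 -0.001 0.019 0.0094
A [ 0.6686 -0.0961  0.2085]
[[63, 91, 150, -0.028, -0.076, -0.023, 10]]
```

The bowl is empty (depth shows only its floor) and the hook estimate is confirmed. I'll move to the approach pose in front of the hook and re-check the bay with the fixed cameras.

```bash
python3 -m jog '[[[5,8,13,-0.003,-0.008,-0.002,10],[14,20,33,-0.007,-0.02,-0.005,10],[24,35,58,-0.011,-0.035,-0.01,10],[35,51,84,-0.016,-0.05,-0.014,10],[46,66,109,-0.021,-0.06,-0.018,10],[56,80,133,-0.025,-0.07,-0.022,10],[61,88,145,-0.028,-0.076,-0.023,10],[63,91,150,-0.028,-0.076,-0.023,10],[63,91,150,-0.028,-0.076,-0.023,10]]]' 60
cat > bay.py <<'E'
from hang import *
cb,sb=np.cos(BY),np.sin(BY)
for c in ('top','side'):
    o=cloud(c,np.load(c+'0.npy')); im0=cv2.imread(f'pics/{c}0.png'); im,d=grab_frame(c); cv2.imwrite(f'pics/b_{c}.png',im); n=cloud(c,d)
    for r in spot_in('nut0',c)[:9]: u,v=map(int,np.round(r['uv'])); print(c,'spot',round(r['confidence'],2),u,v,n[v,u].round(3))
    e=o-BAY; x=cb*e[...,0]+sb*e[...,1]; y=-sb*e[...,0]+cb*e[...,1]; k=(abs(x)<.053)&(abs(y)<.05)&(abs(e[...,2])<.012)
    df=np.abs(im.astype(int)-im0).max(2); zz=n[...,2]-o[...,2]
    up=k&((df>25)|(zz>.006)); print(c,'bay px',k.sum(),'changed',up.sum())
    nn,lab,st,ce=cv2.connectedComponentsWithStats(up.astype(np.uint8),connectivity=4)
    for i in range(1,nn):
        if st[i,4]>=3: m=lab==i; print('   blob',st[i,4],x[m].mean().round(3),y[m].mean().round(3),'dz',zz[m].mean().round(4),df[m].mean().round(0))
    if c=='top':
        g=im.max(2)
        e=n-BAY; x=cb*e[...,0]+sb*e[...,1]; y=-sb*e[...,0]+cb*e[...,1]
    ys,xs=np.where(k); 
    if len(ys): print(im.max(2)[ys.min():ys.max()+1,xs.min():xs.max()+1])
E
python3 bay.py
```

```text
t: 26.98
eef_pos: [0.6691, -0.0994, 0.205]
ee_rot: [3.134, 0.931, -3.067]
force: [-0.5, -0.4, -1.9]
width: 0.0198
gripper_force: 60.0
top bay px 744 changed 162
   blob 3 0.044 0.036 dz 0.0085 9.0
   blob 24 -0.006 -0.033 dz 0.0126 15.0
   blob 7 0.008 0.019 dz 0.0122 17.0
   blob 3 -0.003 0.022 dz 0.0092 11.0
   blob 3 -0.006 0.012 dz 0.0109 17.0
   blob 46 -0.032 -0.02 dz 0.0125 22.0
   blob 33 -0.034 0.012 dz 0.0118 13.0
[[163 157 151 ... 153 106  70]
 [163 159 137 ... 166 138  80]
 [155 153 123 ... 166 149  85]
 ...
 [ 75  69  65 ... 103 110 115]
 [ 75  73  67 ... 116 119 123]
 [ 78  75  70 ... 125 126 126]]
side bay px 321 changed 100
   blob 89 -0.028 -0.024 dz 0.0087 29.0
   blob 4 -0.001 -0.011 dz 0.0126 18.0
   blob 3 -0.009 0.004 dz 0.0143 20.0
[[ 89  77  76  75  75  75  74  75  73  75  74  75  74  74  73  73  74  73
   73  72  75  75  75  74  75  75  74  76  81]
 [ 91  76  75  76  75  76  76  75  75  74  74  75  75  75  75  78  80  78
   77  75  75  75  76  75  75  75  74  73  76]
 [ 98  86  87  86  86  86  87  85  85  81  80  77  75  77  88 107 109 102
   92  85  79  74  
[... 659 characters left out ...]
169 169 168 169 168 169 169 165 153 139 132 134
  158 190 185 156 151 180 189 168 146 147 147]
 [166 168 167 169 169 168 168 168 168 169 168 170 175 177 175 171 165 159
  165 186 185 167 170 178 166 144 132 133 137]
 [169 170 169 170 170 169 169 169 169 169 171 177 188 191 189 187 188 178
  168 168 175 177 185 186 171 163 164 165 158]
 [169 171 174 176 174 167 164 164 164 163 169 182 196 194 188 191 197 189
  170 153 149 156 180 198 189 184 190 193 178]
 [154 153 160 165 162 147 140 142 142 148 159 170 184 184 181 188 195 188
  177 164 154 154 176 200 192 183 187 195 186]
 [108 107 111 115 113 106 102 105 109 120 134 140 147 154 159 170 176 170
  165 158 153 152 164 184 175 160 161 171 177]]
```

Top depth shows about 5 nuts' worth of 12 mm-high blobs inside the insert, and all of them are within it. Next I compute the threading move.

Run:
```python
from hang import *
P,R,s=pose(); print(P.round(4),np.round(s['ee_rot'],3),s['q'].round(3)); X=P+R.apply(E); print('eye rel seat',(X-S).round(4))
print(json.dumps(rows(P,R,[eye(o,.003) for o in (.055,.045,.035,.025,.018,.0116)]+[eye(.0116,-.012),eye(.0116,-.019)])))
```

```text
[ 0.6688 -0.0992  0.2057] [ 3.134  0.932 -3.066] [ 0.082  0.083 -0.554 -0.634 -0.003 -0.941]
eye rel seat [-0.0551 -0.0076  0.0002]
[[-2, 3, -2, 0.009, 0.007, 0.001, 10], [-8, 3, 6, 0.009, 0.007, 0.001, 10], [-14, 3, 14, 0.009, 0.007, 0.001, 10], [-20, 3, 22, 0.009, 0.007, 0.001, 10], [-24, 3, 28, 0.009, 0.007, 0.001, 10], [-28, 3, 33, 0.009, 0.007, 0.001, 10], [-16, 3, 42, 0.009, 0.007, 0.001, 10], [-10, 3, 46, 0.009, 0.007, 0.001, 10]]
```

```bash
python3 -m jog '[[[-3,3,-1,0.009,0.02,0.001,10],[-6,4,3,0.009,0.02,0.001,10],[-8,5,6,0.009,0.02,0.001,10],[-8,5,6,0.009,0.02,0.001,10]]]' 60
python3 - <<'E'
from hang import *
P,R,s=pose(); print(P.round(4),np.round(s['ee_rot'],3),s['q'].round(3)); X=P+R.apply(E); print('eye rel seat',(X-S).round(4))
print(json.dumps(rows(P,R,[eye(o,.003) for o in (.045,.035,.025,.018,.0116)]+[eye(.0116,-.012),eye(.0116,-.019)])))
E
```

```text
t: 27.68
eef_pos: [0.6787, -0.0989, 0.2034]
ee_rot: [3.127, 0.919, -3.068]
force: [0.5, 0.4, -1.5]
width: 0.0198
gripper_force: 60.0
[ 0.6787 -0.0989  0.2034] [ 3.127  0.919 -3.068] [ 0.089  0.102 -0.547 -0.586 -0.003 -0.994]
eye rel seat [-0.0443 -0.0076 -0.0021]
[[-4, 4, -3, 0.015, -0.006, 0.0, 10], [-10, 3, 5, 0.015, -0.006, 0.0, 10], [-16, 3, 13, 0.015, -0.006, 0.0, 10], [-20, 3, 19, 0.015, -0.006, 0.0, 10], [-24, 3, 24, 0.015, -0.006, 0.0, 10], [-12, 3, 33, 0.015, -0.006, 0.0, 10], [-7, 3, 37, 0.015, -0.006, 0.0, 10]]
```

The wrist is at its q5 limit, so I'll use a slightly flatter tool (handle about 12° off vertical).

```bash
sed -i 's/TH=-.925/TH=-.83/' hang.py
python3 - <<'E'
from hang import *
P,R,s=pose()
print(json.dumps(rows(P,R,[eye(o,.003) for o in (.055,)])))
E
```

```text
[[7, 4, -17, 0.015, 0.089, 0.001, 10]]
```

```bash
python3 -m jog '[[[4,2,-9,0.008,0.045,0,10],[7,4,-17,0.015,0.089,0.001,10],[7,4,-17,0.015,0.089,0.001,10],[7,4,-17,0.015,0.089,0.001,10],[7,4,-17,0.015,0.089,0.001,10]]]' 60
python3 - <<'E'
from hang import *
P,R,s=pose(); print(P.round(4),np.round(s['ee_rot'],3),s['q'].round(3)); X=P+R.apply(E); print('eye rel seat',(X-S).round(4))
print(json.dumps(rows(P,R,[eye(o,.003) for o in (.055,.045,.035,.025,.018,.013)]+[eye(.013,-.012),eye(.013,-.018)])))
E
```

```text
t: 28.3
eef_pos: [0.662, -0.1101, 0.2043]
ee_rot: [3.107, 0.837, -3.07]
force: [0.8, 0.9, -1.6]
width: 0.0199
gripper_force: 60.0
[ 0.662  -0.1101  0.2043] [ 3.107  0.837 -3.07 ] [ 0.117  0.078 -0.653 -0.224 -0.003 -1.378]
eye rel seat [-0.054  -0.0193 -0.001 ]
[[-3, 14, -2, 0.033, 0.007, -0.001, 10], [-10, 13, 5, 0.033, 0.007, -0.001, 10], [-16, 13, 12, 0.033, 0.007, -0.001, 10], [-23, 13, 20, 0.033, 0.007, -0.001, 10], [-28, 13, 25, 0.033, 0.007, -0.001, 10], [-31, 13, 29, 0.033, 0.007, -0.001, 10], [-20, 12, 39, 0.033, 0.007, -0.001, 10], [-15, 12, 43, 0.033, 0.007, -0.001, 10]]
```

```bash
cat > fk.py <<'E'
import numpy as np
D=[(.359,.012,-1.224,.675,.2266),(-.017,-.518,-1.07,.4406,.1997),(.016,-.395,-1.161,.4748,.237),(.127,-.622,-.82,.4587,.1021),(.545,.196,-1.639,.635,.2201),(.364,-.104,-1.005,.687,.1705)]
A=[];b=[]
for q2,q3,q5,r,z in D:
    f=q2-q3; p=np.pi/2-(f-q5)
    A+=[[1,np.sin(q2),np.cos(f),np.sin(f),np.sin(p),0],[0,np.cos(q2),-np.sin(f),np.cos(f),-np.cos(p),1]]; b+=[np.sqrt(r*r-.1917**2),z]
x,res,rk,sv=np.linalg.lstsq(np.array(A),np.array(b),rcond=None)
E
python3 - <<'E'
from fk import *; from hang import *; import hang
from scipy.optimize import fsolve
print(x.round(4),rk,sv.round(3),(np.array(A)@x-b).round(4))
def ik(rho,z,p):
    g=lambda v:[x[0]+x[1]*np.sin(v[0])+x[2]*np.cos(v[1])+x[3]*np.sin(v[1])+x[4]*np.sin(p)-rho, x[5]+x[1]*np.cos(v[0])-x[2]*np.sin(v[1])+x[3]*np.cos(v[1])-x[4]*np.cos(p)-z]
    v,i,ok,m=fsolve(g,[.1,.6],full_output=True); return v[0],v[0]-v[1],v[1]-np.pi/2+p,ok
for TH in (-.9,-.83,-.75,-.65):
    hang.TH=TH
    for o,dz in ((.055,.003),(.013,.003),(.013,-.018)):
        P,R=hang.eye(o,dz); r=np.hypot(*P[:2]); print(TH,o,dz,P.round(3),np.round(ik(np.sqrt(r*r-.1917**2),P[2],-TH),3),'q1',(np.arctan2(P[1],P[0])+np.arcsin(.1917/r)).round(3))
E
```

```text
[-0.011   0.5944  0.4763  0.0023  0.3502  0.183 ] 6 [4.848 3.47  0.541 0.292 0.232 0.157] [-0.0007  0.0029  0.0011  0.0006  0.0013  0.0019 -0.0013 -0.0023 -0.0017
 -0.0097  0.0013  0.0066]
-0.9 0.055 0.003 [ 0.667 -0.096  0.208] [ 0.097 -0.729  0.155  1.   ] q1 0.145
-0.9 0.013 0.003 [ 0.708 -0.093  0.208] [ 0.161 -0.65   0.14   1.   ] q1 0.141
-0.9 0.013 -0.018 [ 0.708 -0.093  0.187] [ 0.194 -0.672  0.195  1.   ] q1 0.141
-0.83 0.055 0.003 [ 0.661 -0.097  0.208] [ 0.083 -0.689  0.031  1.   ] q1 0.146
-0.83 0.013 0.003 [ 0.703 -0.094  0.208] [ 0.148 -0.611  0.018  1.   ] q1 0.141
-0.83 0.013 -0.018 [ 0.703 -0.094  0.187] [ 0.179 -0.634  0.072  1.   ] q1 0.141
-0.75 0.055 0.003 [ 0.654 -0.097  0.209] [ 0.074 -0.641 -0.105  1.   ] q1 0.147
-0.75 0.013 0.003 [ 0.696 -0.094  0.209] [ 0.141 -0.563 -0.117  1.   ] q1 0.142
-0.75 0.013 -0.018 [ 0.696 -0.094  0.188] [ 0.168 -0.587 -0.065  1.   ] q1 0.142
-0.65 0.055 0.003 [ 0.646 -0.098  0.21 ] [ 0.073 -0.578 -0.27   1.   ] q1 0.148
-0.65 0.013 0.003 [ 0.688 -0.095  0.21 ] [ 0.14  -0.5   -0.281  1.   ] q1 0.143
-0.65 0.013 -0.018 [ 0.688 -0.095  0.189] [ 0.165 -0.525 -0.231  1.   ] q1 0.143
```

```bash
sed -i 's/TH=-.83/TH=-.72/' hang.py
python3 - <<'E'
from hang import *
P,R,s=pose()
print(json.dumps(rows(P,R,[eye(o,.003) for o in (.06,)])))
E
```

```text
[[6, 14, -13, 0.033, 0.117, 0.001, 10]]
```

```bash
python3 -m jog '[[[3,4,-6,0.01,0.06,0,10],[6,9,-13,0.02,0.117,0.001,10],[6,14,-13,0.033,0.117,0.001,10],[6,14,-13,0.033,0.117,0.001,10],[6,14,-13,0.033,0.117,0.001,10],[6,14,-13,0.033,0.117,0.001,10],[6,14,-13,0.033,0.117,0.001,10]]]' 60
cat > rep.py <<'E'
from hang import *
P,R,s=pose(); print(P.round(4),np.round(s['ee_rot'],3),s['q'].round(3),s['force'].round(1)); X=P+R.apply(E); print('eye rel seat',(X-S).round(4))
print(json.dumps(rows(P,R,[eye(o,.003) for o in (.055,.045,.035,.025,.016)]+[eye(.016,-.010),eye(.016,-.018)])))
E
python3 rep.py
```

```text
t: 29.18
eef_pos: [0.6473, -0.1055, 0.2136]
ee_rot: [3.121, 0.707, -3.068]
force: [0.0, -0.4, -2.0]
width: 0.02
gripper_force: 60.0
[ 0.6473 -0.1055  0.2136] [ 3.121  0.707 -3.068] [ 0.108  0.038 -0.823  0.435 -0.003 -2.032] [ 0.  -0.4 -2. ]
eye rel seat [-0.0581 -0.0132  0.0073]
[[-1, 8, 7, 0.021, -0.013, 0.001, 10], [-8, 8, 13, 0.021, -0.013, 0.001, 10], [-16, 7, 20, 0.021, -0.013, 0.001, 10], [-24, 7, 26, 0.021, -0.013, 0.001, 10], [-31, 7, 32, 0.021, -0.013, 0.001, 10], [-22, 7, 42, 0.021, -0.013, 0.001, 10], [-17, 7, 48, 0.021, -0.013, 0.001, 10]]
```

Run:
```python
import hang; from hang import *
P,R,s=pose(); hang.TH=-.45
print(json.dumps(rows(P,R,[hang.eye(.075,.01)])))
```

```text
[[22, 8, -30, 0.021, 0.257, 0.003, 10]]
```

```bash
python3 -m jog '[[[6,2,-8,0.005,0.065,0.001,10],[11,4,-15,0.01,0.13,0.001,10],[17,6,-23,0.015,0.195,0.002,10],[22,8,-30,0.021,0.257,0.003,10],[22,8,-30,0.021,0.257,0.003,10],[22,8,-30,0.021,0.257,0.003,10],[22,8,-30,0.021,0.257,0.003,10],[22,8,-30,0.021,0.257,0.003,10],[22,8,-30,0.021,0.257,0.003,10]]]' 60
python3 rep.py
python3 - <<'E'
import hang; from hang import *
P,R,s=pose(); hang.TH=-.68
print('to .68',json.dumps(rows(P,R,[hang.eye(.06,.003)])))
E
```

```text
t: 30.3
eef_pos: [0.6102, -0.1009, 0.2222]
ee_rot: [-3.141, 0.45, -3.068]
force: [0.3, 0.2, -1.7]
width: 0.02
gripper_force: 60.0
[ 0.6102 -0.1009  0.2222] [-3.141  0.45  -3.068] [ 0.18   0.034 -0.54   0.089 -0.551 -1.743] [ 0.3  0.2 -1.7]
eye rel seat [-0.075  -0.0059  0.01  ]
[[-32, 0, 30, -0.0, -0.27, 0.0, 10], [-41, 0, 34, -0.0, -0.27, 0.0, 10], [-50, 0, 39, -0.0, -0.27, 0.0, 10], [-59, 0, 43, -0.0, -0.27, 0.0, 10], [-67, 0, 47, -0.0, -0.27, 0.0, 10], [-61, 0, 58, -0.0, -0.27, 0.0, 10], [-58, 0, 66, -0.0, -0.27, 0.0, 10]]
to .68 [[-25, 0, 26, -0.0, -0.23, 0.0, 10]]
```

```bash
sed -i 's/TH=-.72/TH=-.68/' hang.py; python3 -m jog '[[[-5,0,5,0,-0.045,0,10],[-10,0,10,0,-0.09,0,10],[-15,0,16,0,-0.135,0,10],[-20,0,21,0,-0.18,0,10],[-25,0,26,0,-0.23,0,10],[-25,0,26,0,-0.23,0,10],[-25,0,26,0,-0.23,0,10]]]' 60
python3 rep.py
```

```text
t: 31.18
eef_pos: [0.6449, -0.1015, 0.2135]
ee_rot: [3.133, 0.676, -3.07]
force: [0.3, -0.6, -1.4]
width: 0.02
gripper_force: 60.0
[ 0.6449 -0.1015  0.2135] [ 3.133  0.676 -3.07 ] [ 0.094  0.034 -0.852  0.588 -0.01  -2.177] [ 0.3 -0.6 -1.4]
eye rel seat [-0.0581 -0.0084  0.0068]
[[-1, 4, 5, 0.008, -0.004, -0.001, 10], [-8, 4, 12, 0.008, -0.004, -0.001, 10], [-16, 4, 18, 0.008, -0.004, -0.001, 10], [-24, 3, 24, 0.008, -0.004, -0.001, 10], [-31, 3, 30, 0.008, -0.004, -0.001, 10], [-23, 3, 40, 0.008, -0.004, -0.001, 10], [-18, 3, 46, 0.008, -0.004, -0.001, 10]]
```

The arm's kinematic branch matters here. I'll fit an FK model from the logged joint/pose pairs and find feasible hanging configurations.

```bash
cat > fk.py <<'E'
import numpy as np
from scipy.spatial.transform import Rotation as Ro
D=[([1.54306,.35856,.01187,0,-1.2241,-.28812],[.20968,.64157,.22658],[-3.14158,0,-.31584]),
([.547,-.017,-.518,0,-1.07,-.58],[.43856,.04269,.1997],[-3.1413,.0002,-1.60325]),
([.74,.016,-.395,0,-1.161,1.087],[.45009,.15126,.23705],[3.14127,.001,.25617]),
([1.198,.127,-.622,.001,-.82,.641],[.33054,.31805,.10206],[-3.13986,-.0018,.26806]),
([1.037,.197,-1.017,1.078,-.276,-.241],[.42079,.35482,.05557],[3.1201,-.32788,.26274]),
([1.182,.107,-.87,.616,-.481,.116],[.42199,.35098,.11692],[3.12427,-.32941,.265]),
([1.255,-.044,-.794,.585,-.687,.144],[.4215,.3491,.216],[3.12053,-.41794,.26666]),
([.682,.196,-.45,.375,-1.19,-.772],[.53925,.04238,.22058],[-3.14,-.419,-1.473]),
([-.191,.545,.196,.057,-1.639,-1.44],[.5471,-.3226,.2201],[-3.14143,-.42094,3.09019]),
([-.22,.364,-.104,-.031,-1.005,-1.299],[.6068,-.3219,.1705],[3.1415,.10112,-3.10419]),
([-.666,.081,-.364,-.945,-.642,-.223],[.5285,-.3251,.2086],[-3.14129,.84841,-3.10425]),
([-.027,-.169,-.526,-.144,-.37,-1.391],[.6017,-.1868,.3541],[-3.14136,.8484,-3.09952]),
([.082,.083,-.554,-.634,-.003,-.941],[.6688,-.0992,.2057],[3.134,.932,-3.066]),
([.089,.102,-.547,-.586,-.003,-.994],[.6787,-.0989,.2034],[3.127,.919,-3.068]),
([.117,.078,-.653,-.224,-.003,-1.378],[.662,-.1101,.2043],[3.107,.837,-3.07]),
([.108,.038,-.823,.435,-.003,-2.032],[.6473,-.1055,.2136],[3.121,.707,-3.068]),
([.18,.034,-.54,.089,-.551,-1.743],[.6102,-.1009,.2222],[-3.141,.45,-3.068]),
([.094,.034,-.852,.588,-.01,-2.177],[.6449,-.1015,.2135],[3.133,.676,-3.07])]
r=lambda a,t:Ro.from_euler(a,t).as_matrix()
def chain(q,s4):
    M=[r('z',q[0])]; M.append(M[-1]@r('y',q[1])); M.append(M[-1]@r('y',-q[2])); M.append(M[-1]@r('x',s4*q[3])); M.append(M[-1]@r('y',-q[4])); return M
def fit(s4):
    A=[];b=[]
    for q,p,e in D:
        M=chain(q,s4); A.append(np.hstack([M[0],M[1],M[2],M[3],M[4],])); b.append(p)
    A=np.vstack(A);b=np.concatenate(b); x=np.linalg.lstsq(A,b,rcond=1e-6)[0]; return x,(A@x-b).reshape(-1,3)
E
python3 - <<'E'
from fk import *
for s4 in (1,-1):
    x,e=fit(s4); print(s4,'pos',np.abs(e).max(1).round(4)); print(x.reshape(5,3).round(3))
    a=[]
    for q,p,o in D: a.append(np.arccos(np.clip(chain(q,s4)[4][:,0]@Ro.from_euler('xyz',o).as_matrix()[:,2],-1,1)))
    print('ang',np.round(a,3))
E
```

```text
1 pos [0.0457 0.0598 0.0316 0.1018 0.0829 0.0304 0.0773 0.1187 0.0278 0.0354
 0.142  0.0618 0.0628 0.0614 0.0373 0.0732 0.0195 0.1048]
[[ 0.255 -0.053 -0.028]
 [ 0.145 -0.053  0.429]
 [ 0.061 -0.053 -0.135]
 [ 0.061 -0.013  0.237]
 [ 0.175 -0.013 -0.089]]
ang [0.000e+00 1.000e-03 0.000e+00 1.000e-03 4.850e-01 5.410e-01 7.160e-01
 6.940e-01 1.140e-01 5.200e-02 1.013e+00 1.030e-01 4.000e-03 4.000e-03
 2.000e-03 3.000e-03 9.300e-02 1.100e-02]
-1 pos [0.0001 0.0002 0.0001 0.0001 0.0001 0.0002 0.0002 0.0001 0.0001 0.0002
 0.0002 0.0003 0.0001 0.0002 0.0002 0.0003 0.0002 0.0003]
[[ 0.    -0.     0.199]
 [ 0.    -0.     0.601]
 [ 0.232 -0.     0.   ]
 [ 0.232 -0.096 -0.   ]
 [ 0.378 -0.096 -0.   ]]
ang [0.    0.001 0.    0.001 0.    0.    0.    0.    0.    0.    0.001 0.
 0.001 0.001 0.001 0.001 0.    0.   ]
```

FK is exact to 0.3 mm. Now I search for feasible hang poses with margin.

```bash
cat >> fk.py <<'E'
X5,_=fit(-1); X5=X5.reshape(5,3)
q0,p0,e0=D[2]; 
for s6 in (1,-1):
    C=[ (chain(q,-1)[4].T@Ro.from_euler('xyz',e).as_matrix()@r('z',-s6*q[5])) for q,p,e in D]
    if np.std(C,0).max()<.02: S6=s6; CC=Ro.from_matrix(C).mean().as_matrix()
def fk(q):
    M=chain(q,-1); return sum(m@x for m,x in zip(M,X5)), M[4]@CC@r('z',S6*q[5])
LO=np.array([-3.07,-1.43,-1.02,-3.03,-3.05,-3.03]);HI=np.array([3.07,2.12,1.25,1.67,0,3.03])
from scipy.optimize import least_squares
def ik(P,R,seed):
    def g(q):
        p,M=fk(q); return np.r_[(p-P)*10,(Ro.from_matrix(M.T)*R).as_rotvec()]
    s=least_squares(g,np.clip(seed,LO+.01,HI-.01),bounds=(LO,HI)); return s.x,np.abs(s.fun).max()
E
python3 - <<'E'
from fk import *; import hang
print('S6',S6)
rng=np.random.default_rng(0)
for HYt in (0.,.073,.2,-.15):
  hang.PSI=-np.pi+HYt
  for TH in (-1.,-.85,-.7,-.6,-.5):
    hang.TH=TH; out=[]
    for o,dz in ((.06,.003),(.016,.003),(.016,-.018)):
        P,R=hang.eye(o,dz); sols=[]
        for k in range(25):
            sd=np.array([.18,.03,-.54,0,-.4,-1.7])+rng.normal(size=6)*[.2,.2,.3,1.2,.4,.6]
            q,e=ik(P,R,sd)
            if e<1e-3 and not any(np.abs(q-t).max()<.05 for t in sols): sols.append(q)
        out.append([s.round(2).tolist() for s in sols])
    print(HYt,TH,out)
E
```

```text
S6 -1
0.0 -1.0 [[], [], [[-0.1, 0.17, -0.38, -1.29, -0.09, -0.22]]]
0.0 -0.85 [[], [], []]
0.0 -0.7 [[], [], []]
0.0 -0.6 [[[0.15, 0.03, -0.82, 0.59, -0.15, -2.28]], [[0.16, 0.1, -0.72, 0.53, -0.18, -2.22]], []]
0.0 -0.5 [[[0.2, 0.05, -0.63, 0.25, -0.41, -1.98]], [[0.19, 0.12, -0.54, 0.23, -0.43, -1.95]], [[0.19, 0.14, -0.58, 0.26, -0.37, -1.98]]]
0.073 -1.0 [[[-0.15, 0.09, -0.43, -1.22, -0.2, -0.23]], [[-0.1, 0.15, -0.37, -1.15, -0.16, -0.33]], [[-0.18, 0.18, -0.36, -1.35, -0.22, -0.08]]]
0.073 -0.85 [[], [], []]
0.073 -0.7 [[], [], []]
0.073 -0.6 [[[0.18, 0.04, -0.7, 0.24, -0.25, -1.89]], [[0.17, 0.11, -0.6, 0.21, -0.26, -1.85]], [[0.16, 0.14, -0.65, 0.27, -0.19, -1.91]]]
0.073 -0.5 [[[0.18, 0.05, -0.57, 0.12, -0.45, -1.77]], [[0.17, 0.13, -0.49, 0.1, -0.46, -1.75]], [[0.17, 0.15, -0.52, 0.12, -0.41, -1.76]]]
0.2 -1.0 [[[-0.27, 0.11, -0.39, -1.28, -0.41, -0.05]], [[-0.22, 0.17, -0.32, -1.25, -0.37, -0.11]], [[-0.27, 0.21, -0.32, -1.35, -0.4, 0.02]]]
0.2 -0.85 [[[-0.01, 0.07, -0.46, -0.69, -0.25, -0.76]], [[0.01, 0.14, -0.4, -0.65, -0.24, -0.8]], [[-0.03, 0.17, -0.38, -0.76, -0.25, -0.68]]]
0.2 -0.7 [[[0.1, 0.06, -0.54, -0.25, -0.28, -1.25]], [[0.09, 0.13, -0.47, -0.24, -0.29, -1.26]], [[0.09, 0.15, -0.47, -0.29, -0.26, -1.21]]]
0.2 -0.6 [[[0.11, 0.06, -0.52, -0.13, -0.39, -1.38]], [[0.11, 0.13, -0.44, -0.13, -0.4, -1.37]], [[0.11, 0.15, -0.46, -0.15, -0.36, -1.35]]]
0.2 -0.5 [[[0.12, 0.07, -0.47, -0.08, -0.53, -1.43]], [[0.11, 0.14, -0.39, -0.08, -0.54, -1.43]], [[0.11, 0.16, -0.42, -0.09, -0.49, -1.42]]]
-0.15 -1.0 [[], [], []]
-0.15 -0.85 [[], [], []]
-0.15 -0.7 [[], [], []]
-0.15 -0.6 [[], [], []]
-0.15 -0.5 [[[0.23, 0.04, -0.73, 0.51, -0.38, -2.39]], [[0.22, 0.11, -0.63, 0.48, -0.39, -2.35]], [[0.21, 0.13, -0.69, 0.56, -0.32, -2.42]]]
```

A tool azimuth of +0.2 (7° off the hook axis) allows an almost upright handle. I'll go back to the well-conditioned pose, then swing in.

```bash
sed -i 's/PSI=-np.pi+HY/PSI=-np.pi+.2/; s/TH=-.68/TH=-.95/' hang.py; sed -i 's/(.016,/(.0115,/g; s/,.016)\]/,.0115)]/' rep.py
python3 - <<'E'
import hang; from hang import *
P,R,s=pose(); hang.TH=-.45
print(json.dumps(rows(P,R,[hang.eye(.075,.01)]))); P,R=hang.eye(.075,.01)
T=[]
for th in (-.5,-.55,-.6,-.65,-.7,-.75,-.8,-.85,-.9,-.95): hang.TH=th; f=(-th-.45)/.5; T.append(hang.eye(.075-.015*f,.01-.007*f))
print(json.dumps(rows(P,R,T)))
E
```

```text
[[21, 0, -28, -0.06, 0.227, -0.108, 10]]
[[-4, 0, 4, -0.0, -0.05, -0.0, 10], [-8, 0, 9, 0.0, -0.1, 0.0, 10], [-12, -1, 13, 0.0, -0.15, -0.0, 10], [-16, -1, 16, 0.0, -0.2, -0.0, 10], [-20, -1, 20, -0.0, -0.25, -0.0, 10], [-25, -1, 24, 0.0, -0.3, -0.0, 10], [-30, -1, 27, 0.0, -0.35, -0.0, 10], [-34, -2, 30, -0.0, -0.4, -0.0, 10], [-39, -2, 33, 0.0, -0.45, -0.0, 10], [-44, -2, 36, 0.0, -0.5, -0.0, 10]]
```

```bash
python3 -m jog '[[[10,0,-14,-0.03,0.113,-0.05,10],[21,0,-28,-0.06,0.227,-0.108,10],[21,0,-28,-0.06,0.227,-0.108,10],[21,0,-28,-0.06,0.227,-0.108,10],[21,0,-28,-0.06,0.227,-0.108,10],[21,0,-28,-0.06,0.227,-0.108,10]]]' 60; python3 rep.py | head -2
```

```text
t: 31.92
eef_pos: [0.6098, -0.1038, 0.2205]
ee_rot: [-3.14, 0.447, -2.941]
force: [-0.7, 0.4, -1.4]
width: 0.0195
gripper_force: 60.0
[ 0.6098 -0.1038  0.2205] [-3.14   0.447 -2.941] [ 0.126  0.052 -0.465 -0.054 -0.609 -1.459] [-0.7  0.4 -1.4]
eye rel seat [-0.0758 -0.0046  0.0083]
```

```bash
python3 -m jog '[[[-4,0,4,0,-0.05,0,10],[-8,0,9,0,-0.1,0,10],[-12,-1,13,0,-0.15,0,10],[-16,-1,16,0,-0.2,0,10],[-20,-1,20,0,-0.25,0,10],[-25,-1,24,0,-0.3,0,10],[-30,-1,27,0,-0.35,0,10],[-34,-2,30,0,-0.4,0,10],[-39,-2,33,0,-0.45,0,10],[-44,-2,36,0,-0.5,0,10],[-44,-2,36,0,-0.5,0,10],[-44,-2,36,0,-0.5,0,10]]]' 60; python3 rep.py
```

```text
t: 33.42
eef_pos: [0.6642, -0.0958, 0.2075]
ee_rot: [-3.14, 0.945, -2.94]
force: [-1.4, 0.1, -2.2]
width: 0.0197
gripper_force: 60.0
[ 0.6642 -0.0958  0.2075] [-3.14   0.945 -2.94 ] [-0.175  0.096 -0.398 -1.08  -0.343 -0.288] [-1.4  0.1 -2.2]
eye rel seat [-0.0608 -0.0046  0.0018]
[[-5, -1, 4, -0.001, -0.005, 0.001, 10], [-11, -2, 12, -0.001, -0.005, 0.001, 10], [-16, -3, 21, -0.001, -0.005, 0.001, 10], [-22, -4, 29, -0.001, -0.005, 0.001, 10], [-30, -6, 39, -0.001, -0.005, 0.001, 10], [-19, -6, 47, -0.001, -0.005, 0.001, 10], [-13, -6, 52, -0.001, -0.005, 0.001, 10]]
```

```bash
python3 -m jog '[[[-5,-1,4,0,-0.005,0,10],[-8,-1,8,0,-0.005,0,10],[-11,-2,12,0,-0.005,0,10],[-14,-2,16,0,-0.005,0,10],[-16,-3,21,0,-0.005,0,10],[-19,-4,25,0,-0.005,0,10],[-22,-4,29,0,-0.005,0,10]]]' 60
python3 - <<'E'
from hang import *
P,R,s=pose(); print((P+R.apply(E)-S).round(4),s['force'].round(1),s['moment'].round(2),s['q'].round(2))
n,d=grab_frame('side'); W=cloud('side',d); q=W.reshape(-1,3); k=(abs(q[:,0]-S[0]+.025)<.06)&(abs(q[:,1]-S[1])<.04)&(q[:,2]>.24)&(q[:,2]<.33)&(q[:,0]<.73)
p=q[k]-S
for z in np.arange(-.05,.045,.006):
    m=abs(p[:,2]-z)<.003
    if m.any(): print(z.round(3),m.sum(),'x',np.percentile(p[m,0],[5,50,95]).round(3),'y',np.percentile(p[m,1],[5,50,95]).round(3))
for r in spot_in('scoop_eye','side')[:2]: u,v=map(int,np.round(r['uv'])); print(r,W[v,u].round(3))
E
```

```text
t: 34.3
eef_pos: [0.7019, -0.0914, 0.2089]
ee_rot: [-3.14, 0.952, -2.939]
force: [0.2, 0.1, -1.0]
width: 0.0198
gripper_force: 60.0
[-0.0237 -0.0003  0.0032] [ 0.2  0.1 -1. ] [-0.58  3.02  0.01] [-0.15  0.15 -0.34 -1.07 -0.32 -0.32]
-0.05 1 x [-0.036 -0.036 -0.036] y [0.01 0.01 0.01]
-0.044 14 x [-0.039 -0.032 -0.021] y [0.001 0.009 0.012]
-0.038 15 x [-0.038 -0.032 -0.021] y [-0.001  0.008  0.013]
-0.032 15 x [-0.037 -0.028 -0.02 ] y [-0.001  0.009  0.012]
-0.026 13 x [-0.037 -0.032 -0.018] y [-0.001  0.009  0.011]
-0.02 21 x [-0.069 -0.031 -0.018] y [-0.025  0.006  0.015]
-0.014 30 x [-0.071 -0.042 -0.022] y [-0.022 -0.005  0.036]
-0.008 71 x [-0.079 -0.064 -0.007] y [-0.034  0.002  0.038]
-0.002 79 x [-0.082 -0.066  0.005] y [-0.035  0.009  0.036]
0.004 14 x [-0.084 -0.026 -0.018] y [-0.033 -0.001  0.022]
0.01 9 x [-0.03  -0.026 -0.019] y [-0.014  0.009  0.021]
0.016 9 x [-0.028 -0.024 -0.02 ] y [-0.013  0.018  0.021]
0.022 10 x [-0.026 -0.023 -0.019] y [-0.005  0.009  0.016]
0.028 2 x [-0.022 -0.02  -0.019] y [-0.005 -0.002  0.001]
{'uv': [259.7, 187.2], 'confidence': 0.79} [ 0.69  -0.136  0.102]
```

Side depth shows the loop around the tip: bar top at +27 mm, centred in y, no contact force. I'll go on forward and lower.

Run:
```python
from hang import *
P,R,s=pose(); print(json.dumps(rows(P,R,[eye(.018,.003),eye(.0115,.003),eye(.0115,-.005),eye(.0115,-.012),eye(.0115,-.016)])))
```

```text
[[-3, -2, 4, 0.001, 0.002, 0.002, 10], [-6, -3, 10, 0.001, 0.002, 0.002, 10], [0, -3, 14, 0.001, 0.002, 0.002, 10], [6, -3, 18, 0.001, 0.002, 0.002, 10], [9, -3, 21, 0.001, 0.002, 0.002, 10]]
```

```bash
python3 -m jog '[[[-3,-1,4,0,0,0,10],[-6,-2,10,0,0,0,10],[-3,-2,12,0,0,0,10],[0,-2,14,0,0,0,10],[3,-2,16,0,0,0,10],[6,-2,18,0,0,0,10],[8,-2,20,0,0,0,10],[9,-2,21,0,0,0,10],[9,-2,21,0,0,0,10]]]' 60; python3 rep.py|head -2
```

```text
t: 35.52
eef_pos: [0.7136, -0.0909, 0.1894]
ee_rot: [-3.14, 0.952, -2.939]
force: [0.0, 0.8, -1.5]
width: 0.0194
gripper_force: 60.0
[ 0.7136 -0.0909  0.1894] [-3.14   0.952 -2.939] [-0.177  0.192 -0.322 -1.155 -0.334 -0.211] [ 0.   0.8 -1.5]
eye rel seat [-0.012   0.0001 -0.0163]
```

```bash
python3 -m jog '[[[0.8,0,0.6,0,0,0,10],[1.6,0,1.2,0,0,0,10],[1.6,0,1.2,0,0,0,10]]]' 60; python3 -m jog '[[[0.8,0,0.6,0,0,0,10],[0.8,0,0.6,0,0,0,10]]]' 60
```

```text
t: 35.9
eef_pos: [0.7136, -0.0908, 0.1875]
ee_rot: [-3.14, 0.952, -2.939]
force: [0.1, -0.4, -1.9]
width: 0.0198
gripper_force: 60.0
t: 36.15
eef_pos: [0.7139, -0.0909, 0.187]
ee_rot: [-3.139, 0.953, -2.938]
force: [-0.7, -0.1, 0.7]
width: 0.0199
gripper_force: 60.0
```

Contact at about 2.6 N, so the bar is seated. Opening.

```bash
python3 -m jog '[[[0,0,0,0,0,0,22],[0,0,0,0,0,0,26],[0,0,0,0,0,0,32],[0,0,0,0,0,0,50],[0,0,0,0,0,0,87],[0,0,0,0,0,0,87],[0,0,0,0,0,0,87],[0,0,0,0,0,0,87],[0,0,0,0,0,0,87],[0,0,0,0,0,0,87],[0,0,0,0,0,0,87],[0,0,0,0,0,0,87]]]' 5
python3 - <<'E'
from hang import *
P,R,s=pose(); w,d=grab_frame('wrist'); W=cloud('wrist',d); q=R.inv().apply(W.reshape(-1,3)-P).reshape(420,560,3)
print([(v,*q[v,280].round(3)) for v in range(20,245,25)])
n,d=grab_frame('side'); W=cloud('side',d)
for nm in ('scoop_eye','scoop'): 
    for r in spot_in(nm,'side')[:2]: u,v=map(int,np.round(r['uv'])); print(nm,r,W[v,u].round(3))
q=W.reshape(-1,3);k=(abs(q[:,0]-S[0]+.015)<.06)&(abs(q[:,1]-S[1])<.03)&(q[:,2]>.25)&(q[:,2]<.33)&(q[:,0]<.728);p=q[k]-S
for z in np.arange(-.03,.03,.006):
    m=abs(p[:,2]-z)<.003
    if m.any(): print(z.round(3),m.sum(),'x',np.percentile(p[m,0],[5,50,95]).round(3),'y',np.percentile(p[m,1],[5,50,95]).round(3))
E
```

```text
t: 37.65
eef_pos: [0.7136, -0.0908, 0.1865]
ee_rot: [-3.14, 0.952, -2.939]
force: [-0.5, 0.4, -0.0]
width: 0.0872
gripper_force: 0.0
[(20, np.float64(0.129), np.float64(-0.001), np.float64(0.059)), (45, np.float64(0.116), np.float64(-0.001), np.float64(0.058)), (70, np.float64(0.102), np.float64(-0.001), np.float64(0.056)), (95, np.float64(0.087), np.float64(-0.001), np.float64(0.057)), (120, np.float64(0.072), np.float64(-0.001), np.float64(0.055)), (145, np.float64(0.056), np.float64(-0.001), np.float64(0.054)), (170, np.float64(0.047), np.float64(-0.001), np.float64(0.012)), (195, np.float64(0.037), np.float64(-0.001), np.float64(0.001)), (220, np.float64(0.026), np.float64(-0.001), np.float64(-0.007))]
scoop_eye {'uv': [250.6, 194.0], 'confidence': 0.6} [ 0.713 -0.109  0.087]
scoop {'uv': [249.5, 192.3], 'confidence': 0.94} [ 0.689 -0.048  0.141]
-0.03 34 x [-0.067 -0.053 -0.011] y [-0.026 -0.006  0.022]
-0.024 16 x [-0.074 -0.04  -0.008] y [-0.028 -0.01   0.02 ]
-0.018 7 x [-0.073 -0.012 -0.008] y [-0.022 -0.011  0.021]
-0.012 3 x [-0.013 -0.012 -0.01 ] y [0.02  0.02  0.023]
-0.006 17 x [-0.015 -0.01   0.005] y [-0.01   0.008  0.023]
-0.0 21 x [-0.025 -0.012  0.007] y [-0.005  0.008  0.017]
0.006 6 x [-0.027 -0.019 -0.009] y [-0.003  0.005  0.009]
0.012 1 x [-0.03 -0.03 -0.03] y [0.009 0.009 0.009]
```

Released, and the scoop hangs with its bowl swung about 10 mm towards the panel. Now I'll retreat along the tool axis.

```bash
python3 -m jog '[[[0,0,-8,0,0,0,87],[0,0,-20,0,0,0,87],[0,0,-35,0,0,0,87],[0,0,-50,0,0,0,87],[0,0,-70,0,0,0,87],[0,0,-95,0,0,0,87],[0,0,-120,0,0,0,87],[0,0,-150,0,0,0,87],[0,0,-170,0,0,0,87],[0,0,-170,0,0,0,87],[0,0,-170,0,0,0,87],[0,0,-170,0,0,0,87]]]' 5
cat > fin.py <<'E'
from hang import *
P,R,s=pose(); print(P.round(3),s['force'].round(1))
for t in range(2):
    w,d=grab_frame('wrist'); W=cloud('wrist',d); q=W.reshape(-1,3)
    k=(q[:,0]>.6)&(abs(q[:,1]-S[1])<.055)&(q[:,2]>.02)&(q[:,2]<.32)&(q[:,0]<.7333-.0733*q[:,1]-.007); p=q[k]-S
    for z in np.arange(-.26,.03,.04 if t else .02):
        m=abs(p[:,2]-z)<.004
        if m.any(): print(z.round(3),m.sum(),'x',np.percentile(p[m,0],[5,50,95]).round(3),'y',np.percentile(p[m,1],[5,50,95]).round(3))
E
python3 fin.py; python3 bay.py | grep -v '\['
```

```text
t: 39.35
eef_pos: [0.5781, -0.1183, 0.2845]
ee_rot: [-3.141, 0.951, -2.94]
force: [0.0, 0.6, -0.1]
width: 0.0867
gripper_force: 0.0
[ 0.578 -0.118  0.284] [ 0.   0.6 -0.1]
-0.24 791 x [-0.035 -0.029 -0.023] y [-0.042  0.001  0.044]
-0.22 766 x [-0.028 -0.017 -0.011] y [-0.042  0.002  0.045]
-0.2 768 x [-0.029 -0.005  0.001] y [-0.042  0.004  0.047]
-0.18 774 x [-0.029  0.007  0.013] y [-0.043  0.005  0.047]
-0.16 115 x [-0.037 -0.024 -0.011] y [-0.048  0.005  0.047]
-0.14 64 x [-0.023 -0.019 -0.015] y [-0.008 -0.001  0.007]
-0.12 147 x [-0.025 -0.023 -0.019] y [-0.009 -0.001  0.009]
-0.1 153 x [-0.024 -0.023 -0.017] y [-0.009 -0.002  0.008]
-0.08 166 x [-0.024 -0.023 -0.018] y [-0.01  -0.001  0.008]
-0.06 169 x [-0.024 -0.022 -0.017] y [-0.01  -0.002  0.007]
-0.04 229 x [-0.022 -0.018 -0.009] y [-0.011 -0.002  0.009]
-0.02 111 x [-0.016 -0.013 -0.01 ] y [-0.019 -0.014  0.017]
-0.22 791 x [-0.029 -0.018 -0.012] y [-0.042  0.002  0.045]
-0.18 767 x [-0.03   0.006  0.012] y [-0.043  0.006  0.047]
-0.14 62 x [-0.024 -0.02  -0.017] y [-0.008 -0.001  0.006]
-0.1 153 x [-0.025 -0.023 -0.019
[... 513 characters left out ...]
7.0
   blob 3 -0.009 0.004 dz 0.0112 17.0
   71  71  73  73  73  73  73  73  73  72  79]
   74  73  73  73  73  73  73  73  72  72  75]
   92  83  77  72  73  74  72  74  73  72  74]
  131 124 104  88  85  87  89  88  86  85  83]
  167 171 150 128 127 138 143 138 135 132 121]
  176 185 179 172 176 190 192 183 180 183 169]
  164 179 187 186 189 203 205 194 190 197 189]
  153 182 186 169 165 188 204 191 180 183 177]
  154 188 182 152 149 175 186 164 143 143 145]
  162 182 181 165 167 176 164 141 128 129 134]
  164 165 171 172 182 183 167 159 161 162 154]
  166 151 146 151 176 193 186 181 186 190 174]
  172 160 150 151 173 196 187 178 183 190 182]
  161 155 150 147 161 180 170 159 158 167 174]]
```

```bash
python3 -c "
from station import arm
print(arm.job_done())"
```

```text
the job is handed in; nothing more can be done
None
```

I handed the job in at about 39.5 s: the top camera's depth showed roughly five nuts' worth of 12 mm bumps inside the insert tray (counted by area, not one by one). The empty scoop hangs still by its eye on the free hook, nose down, with the gripper clear; the hand-in gave no verdict.

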